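# Swap the red and blue handle trays and restack the screw tray

## Task

The red and blue handle trays at the scissor bench stand on each other's mats: swap them, so that each sits centred and square on the mat with the border of its own colour, and finish with the yellow screw tray, now stacked on the blue tray, seated across the middle of the red tray. Carry one tray at a time, never with another stacked on it (the white and black mats are free for setting things aside), keep the trays level and set them down without dropping them. Leave the purple tray and the carton where they are.

Things in the scene. Friction and masses are not known exactly. Their poses are not given: they have to be found in the camera images.
- tray_red: Open grey plastic tray of red scissor handles, red card on each end. 150 (its x) x 64 (its y) x 45 high, walls 4 thick, 56 clear inside the width; the handles are fixed in it, 5 or more below the rim. Origin: centre of the underside, z up. 0.2 to 0.4 kg; grip from above across the 64. Starts on the blue-bordered mat.
- tray_blue: Open grey plastic tray of blue scissor handles, blue card on each end. 150 (its x) x 64 (its y) x 45 high, walls 4 thick, 56 clear inside the width; the handles are fixed in it, 5 or more below the rim. Origin: centre of the underside, z up. 0.2 to 0.4 kg; grip from above across the 64. Starts on the red-bordered mat, the yellow screw tray stacked across its middle.
- tray_purple: Open grey plastic tray of purple scissor handles, purple card on each end. 150 (its x) x 64 (its y) x 45 high, walls 4 thick, 56 clear inside the width; the handles are fixed in it, 5 or more below the rim. Origin: centre of the underside, z up. 0.2 to 0.4 kg; grip from above across the 64. Already on its own mat; to be left alone.
- tray_screws: Yellow tray of brass screws (fixed in it), 70 (its x) x 64 (its y) x 38 high: a stacking step 56 x 44 x 4, then walls 34 high. Origin: centre of the step's underside, z up. Stacked, the step drops between a handle tray's long walls (6 spare a side), origin 41 above that tray's origin, sides flush; grip across the 64, fingertips 5 or more above its origin to clear the lower tray. 0.15 to 0.27 kg.
- mat_red: Flat rectangular rubber mat lying fixed on the bench, 180 (its x) x 92 (its y) x 2 thick. Origin: centre of its underside, at bench height, so its top is at z = 0.002 m. Grey with a 10 mm red border: the place of the red tray.
- mat_blue: Flat rectangular rubber mat lying fixed on the bench, 180 (its x) x 92 (its y) x 2 thick. Origin: centre of its underside, at bench height, so its top is at z = 0.002 m. Grey with a 10 mm blue border: the place of the blue tray.
- mat_purple: Flat rectangular rubber mat lying fixed on the bench, 180 (its x) x 92 (its y) x 2 thick. Origin: centre of its underside, at bench height, so its top is at z = 0.002 m. Grey with a 10 mm purple border: the purple tray stands on it.
- spare_white: Flat rectangular rubber mat lying fixed on the bench, 180 (its x) x 92 (its y) x 2 thick. Origin: centre of its underside, at bench height, so its top is at z = 0.002 m. Plain white, empty: a free place for setting a tray aside.
- spare_black: Flat rectangular rubber mat lying fixed on the bench, 180 (its x) x 92 (its y) x 2 thick. Origin: centre of its underside, at bench height, so its top is at z = 0.002 m. Plain black, empty: a free place for setting a tray aside.
- blade_carton: Small closed carton, yellow with a magenta band, lying on the bench at the left end of the row, 110 (its x) x 60 (its y) x 36 high. Origin: centre of its underside. A bystander, to be left alone.
Not all that is in view belongs to the job. Leave any green look-alike of the mat_red alone.

How it is judged:
By the outcome, as a careful person would: the job done as asked, in the order asked, and still so for the second after the job is handed in, with the robot touching nothing.
It also fails if it takes over 141 s, if anything falls off the work surface, if the arm or the gripper's body presses on something with over 40 N, if the wrist force passes 120 N, or if a joint passes its speed limit or range.

## Robot

A 6-joint arm with a two-finger parallel gripper is mounted at the origin on the work surface. World frame = base frame: x ahead of the robot, y to its left, z up, the work surface at z = 0. Lengths are in m, angles in rad, forces in N, time in s.
With the tool pointing down it reaches from about 0.375 to 0.9 m from the base axis. Payload 3.1 kg.
Tool frame: the origin (TCP) lies midway between the tips of the shut fingers; the grasp point (between the pads) lies 19 mm behind it; z points along the fingers, y is the direction in which the jaws open and shut (so a half turn about z gives the same grasp; the last joint's range is limited). The gripper opens to 85 mm and grips with 20 to 120 N. Pads are 22 mm wide; open, the fingers measure 114 mm over their backs; the gripper's body (76 mm by 85 mm) begins 54 mm behind the grasp point. The pads swing forward as they close: fully open they stand 13 mm farther back than shut.
Start: joints at [1.123, 0.527, 1.433, -0, 1.181, -0.178], TCP at [0.166, 0.603, 0.231] pointing down, gripper open.
Joint ranges: [-3.08, 3.08], [-0.75, 2.2], [0.22, 2.44], [-1.43, 4.57], [0, 2.65], [-2.85, 2.85]. Speed limits (rad/s): [2.79, 2.79, 3.14, 3.14, 3.14, 3.14].

## Interface

Orientations are given as a unit quaternion [x, y, z, w].
In Python, from station import manip gives the robot as it stands.
- The arm moves only by the tool servo_tool, never from a script. Its argument "increments" is a list of rows, each an object with "hand": the closure, from 0 (fully open) to 1 (shut); "travel": the shift along the tool's x, y, z in mm, a list of three; "yaw": the turn about the tool's z in degrees. A call has 1 to 20 rows; each row shifts and turns the commanded pose from where the row before left it, along the tool's axes as they then stand; what a row does not reach is not made up. A row lasts 1/10 s, in which the tool goes at most 50 mm and 8.59 degrees, less where a joint would pass 70% of its speed; a pose out of reach is approached as far as the arm can. A call with a gripper value outside its range is refused whole. The fingers move at their own pace and stop on an object; "newtons" is the grip in N (left out, the last holds). Time passes only in rows, so rows that do not move let the fingers close. It gives the time, the measured TCP pose, the force and the opening at its end, in the units of the state.
- manip.sense(): the state, without advancing time (a new reading comes with each control period).
- manip.snapshot(name): name is "scene" or "top"; returns a dict with "pixels" (400x640x3 uint8, blue, green, red), "fx", "fy", "cx", "cy" (pixels), "D" ([k1, k2, p1, p2, k3] as OpenCV has them; the pictures are not rectified), "R" (3x3) and "t" (3): a world point X has camera coordinates R X + t. Camera axes: x right, y down, z forward; pixel columns grow to the right and rows downward; lengths in m; the calibration is good to about 2 mm. A picture is of the moment at which its call begins. There is no depth.
- manip.sign_off(): hands the job in, once; it reports no verdict.
The state is a dict: "t": time; "q": joint angles; "qd": joint speeds; "tau": joint torques, N m; "tcp_pos": TCP position; "tool_rot": TCP orientation; "force": force on the tool from outside, world axes, zero at the start; "ft_torque": the same for the moment, N m; "finger_gap": opening from 0.0 (shut) to 1.0 (fully open).
Only numpy, scipy, OpenCV 4.12 (cv2) and the standard library are available. Lean on these libraries where they do the work, as an engineer would, in place of code of your own. Each camera call takes 0.05 s, during which the arm holds its last target.

## Working session

There is one attempt and no reset: what is moved stays moved. The work goes in short steps, Python scripts to look and compute and a tool call to move; the robot and the scene stay as the last step left them, time stands still between calls to the robot, and variables do not carry over. Pictures are saved under pics/ and viewed, and the job is handed in when it is done.

Besides the shell and the picture viewer there is one more tool, called as name(argument=value, ...) on one line, values as JSON. servo_tool: Moves the arm, as the interface text tells. Its arguments: {"type":"object","properties":{"increments":{"type":"array","items":{"type":"object","properties":{"hand":{"type":"number"},"travel":{"type":"array","items":{"type":"number"}},"yaw":{"type":"number"}}}},"newtons":{"type":"number"}},"required":["increments"]}

```bash
mkdir -p pics; ls; python3 - <<'E'
from station import manip
import cv2
s=manip.sense();print(s)
for n in("scene","top"):
    p=manip.snapshot(n);cv2.imwrite(f"pics/{n}0.png",p["pixels"]);print(n,{k:p[k] for k in p if k!="pixels"})
E
```

```text
pics
{'t': 0.0, 'q': array([ 1.12349532e+00,  5.28470178e-01,  1.43395971e+00,  8.57287244e-06,
        1.18142032e+00, -1.78491358e-01]), 'qd': array([ 4.14183043e-04, -7.95995961e-04, -1.22823274e-03, -4.68316478e-04,
        3.37802002e-04, -7.05405547e-05]), 'tau': array([ 6.36313598e-04, -4.42352736e+01, -1.78027421e+01, -2.09238783e-04,
        8.36088555e-03,  2.29800882e-06]), 'tcp_pos': array([0.16562313, 0.60187481, 0.23031293]), 'tool_rot': array([ 1.34002060e-01,  9.90980410e-01, -1.07274682e-03, -3.51225189e-04]), 'force': array([-0.17291601, -0.60783222,  0.55424611]), 'ft_torque': array([-0.01160287, -0.00194624,  0.00864376]), 'finger_gap': 1.0020265533257415}
scene {'fx': 367.8035805686742, 'fy': 367.8035805686742, 'cx': 323.5177228113471, 'cy': 203.0905653262434, 'D': array([-0.07675168,  0.        ,  0.        ,  0.        ,  0.        ]), 'R': array([[-0.2666504 ,  0.96378266, -0.00453303],
       [ 0.50970608,  0.13702584, -0.84936661],
       [-0.81798366, -0.22879446, -0.52778388]]), 't': array([ 0.07674415, -0.1855413 ,  1.68498373])}
top {'fx': 373.4774474173869, 'fy': 373.4774474173869, 'cx': 310.24630634732847, 'cy': 197.06892005544498, 'D': array([-0.02032538,  0.        ,  0.        ,  0.        ,  0.        ]), 'R': array([[ 0.00314997, -0.99998238,  0.00503249],
       [-0.98045413, -0.00407839, -0.19670551],
       [ 0.19672257, -0.00431451, -0.9804497 ]]), 't': array([0.06671507, 0.48221696, 0.97750912])}
```

View pics/scene0.png

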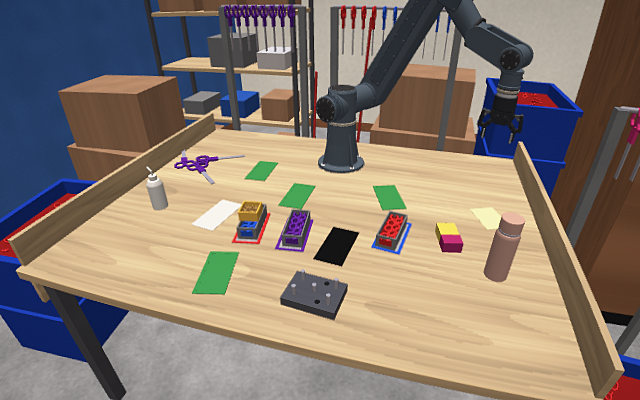

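View pics/top0.png

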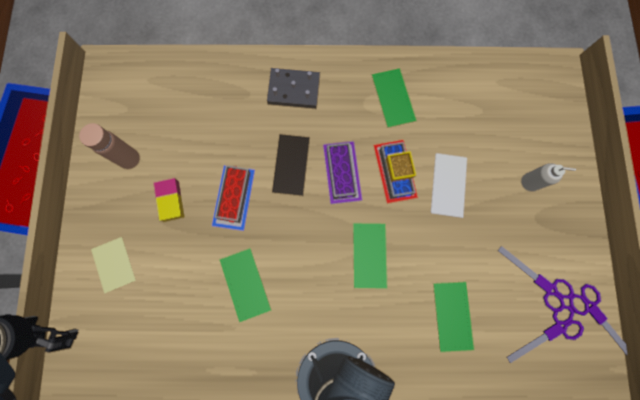

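Top view: red tray on the blue mat at about (233,197), the purple tray at (342,172), the blue tray with the yellow one stacked on it at (397,171) on the red mat. The black mat is at (291,165) and the white mat at (450,185). Next I'll zoom in and measure.

```bash
cat > h.py <<'E'
import cv2,numpy as np
from station import manip
def ray(p,uv):
    K=np.array([[p['fx'],0,p['cx']],[0,p['fy'],p['cy']],[0,0,1]])
    n=cv2.undistortPoints(np.array(uv,float).reshape(-1,1,2),K,p['D']).reshape(-1,2)
    d=np.c_[n,np.ones(len(n))]@p['R']; return -p['R'].T@p['t'],d
def plane(p,uv,z):
    c,d=ray(p,uv); return (c+d*((z-c[2])/d[:,2])[:,None])[:,:2]
def proj(p,X):
    K=np.array([[p['fx'],0,p['cx']],[0,p['fy'],p['cy']],[0,0,1]])
    return cv2.projectPoints(np.array(X,float).reshape(-1,1,3),cv2.Rodrigues(p['R'])[0],p['t'],K,p['D'])[0].reshape(-1,2)
def mask(p,col):
    h=cv2.cvtColor(p['pixels'],cv2.COLOR_BGR2HSV); H,S,V=[h[...,i].astype(int) for i in range(3)]
    if col=='red': return ((H<8)|(H>172))&(S>150)&(V>90)
    if col=='blue': return (H>100)&(H<125)&(S>150)&(V>70)
    if col=='purple': return (H>128)&(H<150)&(S>100)
    if col=='yellow': return (H>18)&(H<32)&(S>170)&(V>120)
    if col=='white': return (S<40)&(V>180)
    if col=='black': return (V<60)&(S<90)
def blob(p,col,roi):
    """min-area rect of outer hull within roi (x0,y0,x1,y1)"""
    m=np.zeros((400,640),np.uint8);x0,y0,x1,y1=roi
    m[y0:y1,x0:x1]=mask(p,col)[y0:y1,x0:x1]
    return m
def rect_world(p,m,z):
    """outer rectangle, from world-projected mask boundary pts: centre, yaw of long side, dims"""
    big=cv2.findContours(cv2.resize(m*255,None,fx=8,fy=8,interpolation=cv2.INTER_LINEAR)//128,cv2.RETR_EXTERNAL,cv2.CHAIN_APPROX_NONE)[0]
    c=np.vstack([b for b in big if len(b)>40]).reshape(-1,2); uv=(c+.5)/8-.5
    w=plane(p,uv,z); (cx,cy),(a,b),an=cv2.minAreaRect((w*1000).astype(np.float32))
    if a<b: a,b,an=b,a,an+90
    an=(an+90)%180-90
    return round(cx,1),round(cy,1),round(a,1),round(b,1),round(an,1)
E
python3 - <<'E'
from h import *
p=manip.snapshot('top');s=manip.snapshot('scene')
cv2.imwrite('pics/z1.png',cv2.resize(p['pixels'][125:235,145:275],None,fx=5,fy=5,interpolation=cv2.INTER_CUBIC))
cv2.imwrite('pics/z2.png',cv2.resize(p['pixels'][125:235,360:480],None,fx=5,fy=5,interpolation=cv2.INTER_CUBIC))
cv2.imwrite('pics/z3.png',cv2.resize(s['pixels'][190:260,190:320],None,fx=6,fy=6,interpolation=cv2.INTER_CUBIC))
for n,col,roi,z in [('matblue','blue',(205,155,262,240),.002),('matred','red',(368,130,425,210),.002),('matpurple','purple',(315,130,365,210),.002),
 ('white','white',(425,145,475,225),.002),('black','black',(265,125,318,205),.002),('traypurple?','purple',(315,130,365,210),.045),('screws','yellow',(380,140,420,185),.081),('redcards','red',(205,155,262,240),.042),('bluecards','blue',(368,130,425,210),.042)]:
    m=blob(p,col,roi); print(n,m.sum(),rect_world(p,m,z))
E
```

```text
matblue 191 (490.4, 289.6, 176.5, 89.7, -8.2)
matred 325 (571.4, -178.0, 181.8, 92.5, 11.0)
matpurple 1232 (566.7, -23.7, 178.3, 91.4, 6.6)
white 1881 (531.1, -334.5, 182.1, 95.0, -8.1)
black 1552 (590.0, 126.2, 172.9, 84.9, -5.8)
traypurple? 1232 (554.9, -19.8, 171.0, 87.7, 6.6)
screws 268 (563.9, -177.2, 74.4, 67.6, 10.4)
redcards 870 (494.9, 285.8, 140.3, 52.8, -8.8)
bluecards 288 (566.0, -176.4, 138.7, 50.7, 10.3)
```

```bash
true
```

```text
(no output)
```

View pics/z1.png

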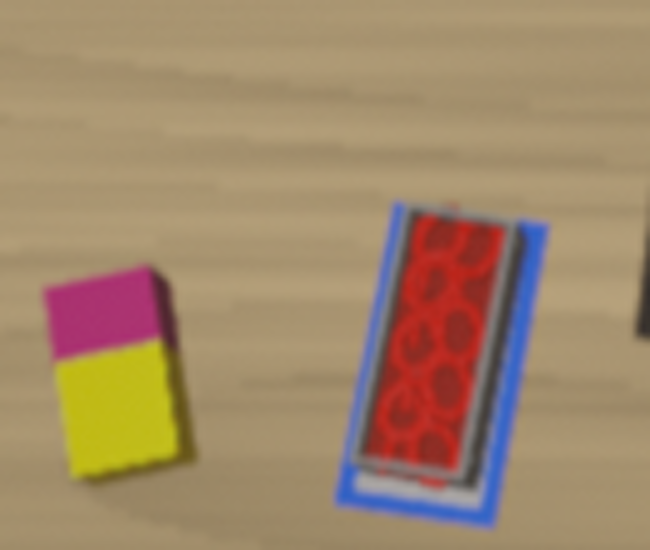

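View pics/z2.png

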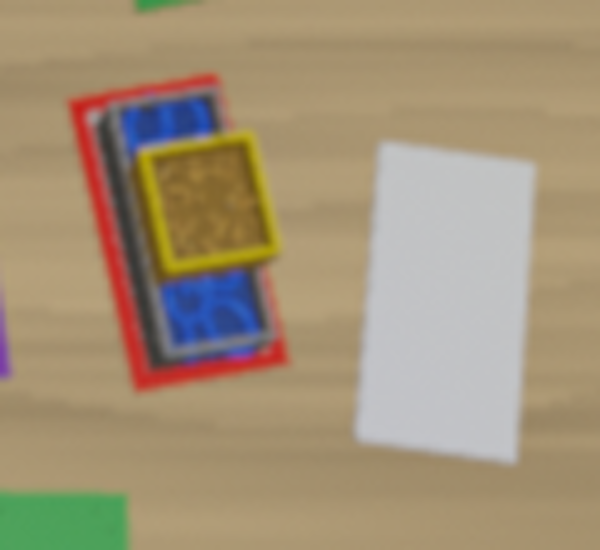

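View pics/z3.png

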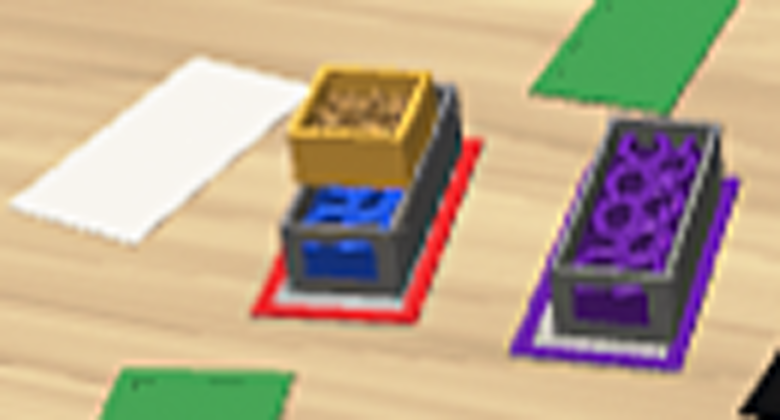

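```bash
cat >> h.py <<'E'
def score(p,col):
    f=cv2.resize(p['pixels'].astype(np.float32),None,fx=8,fy=8,interpolation=cv2.INTER_LINEAR); B,G,R=cv2.split(f)
    if col=='blue': return B-R
    if col=='red': return R-G
    if col=='purple': return (B+R)/2-G
    if col=='yellow': return np.minimum(G,R)-B
    if col=='white': return B
    if col=='black': return 255-R
def rectS(p,col,roi,z,th,show=None):
    x0,y0,x1,y1=roi; s=score(p,col)
    m=np.zeros(s.shape,np.uint8); m[y0*8:y1*8,x0*8:x1*8]=(s>th)[y0*8:y1*8,x0*8:x1*8]
    cs=cv2.findContours(m,cv2.RETR_EXTERNAL,cv2.CHAIN_APPROX_NONE)[0]
    c=np.vstack([b for b in cs if cv2.contourArea(b)>200]).reshape(-1,2); uv=(c+.5)/8-.5
    w=plane(p,uv,z); (cx,cy),(a,b),an=cv2.minAreaRect((w*1000).astype(np.float32))
    if a<b: a,b,an=b,a,an+90
    return [round(float(v),1) for v in(cx,cy,a,b,(an+90)%180-90)]
def go(x,y,z,ang=None):
    """prints yaw (deg) then tool-frame travel (mm) after the yaw. ang: world angle of tool x, deg"""
    s=manip.sense(); q=s['tool_rot']; a0=np.degrees(2*np.arctan2(q[1],q[0]))%360
    if ang is None: ang=a0
    dy=-((ang-a0+180)%360-180); t=np.radians(ang); d=np.array([x,y,z])-s['tcp_pos']*1000
    print('t',round(s['t'],1),'tcp',np.round(s['tcp_pos']*1000,1),'ang',round(a0,2),'yaw',round(dy,2),'travel',np.round([d[0]*np.cos(t)+d[1]*np.sin(t), d[0]*np.sin(t)-d[1]*np.cos(t), -d[2]],1),'gap',round(s['finger_gap'],3),'F',np.round(s['force'],1),'q6',round(np.degrees(s['q'][5]),1))
E
python3 - <<'E'
from h import *
p=manip.snapshot('top');s=manip.snapshot('scene')
for n,col,roi,z,ths in [('matblue','blue',(205,155,262,240),.002,(0,20,40)),('matred','red',(368,130,425,210),.002,(75,90,110)),('matpurple','purple',(315,130,365,210),.002,(25,35,50)),
 ('white','white',(425,145,475,225),.002,(150,165,180)),('black','black',(265,125,318,205),.002,(140,165,190)),('screws','yellow',(380,140,420,185),.081,(100,))]:
  for th in ths: print(n,th,rectS(p,col,roi,z,th))
cv2.imwrite('pics/z4.png',cv2.resize(s['pixels'][195:260,365:420],None,fx=8,fy=8,interpolation=cv2.INTER_CUBIC))
for n,col,roi,z,th in [('matblue','blue',(365,205,415,262),.002,20),('matred','red',(225,205,275,250),.002,90),('white','white',(188,195,243,235),.002,190),('black','black',(310,222,362,268),.002,165)]:
  print('scene',n,rectS(s,col,roi,z,th))
go(567,-177,150,190.7)
E
```

```text
matblue 0 [490.4, 289.6, 183.2, 95.4, -8.1]
matblue 20 [490.4, 289.6, 181.5, 93.8, -8.2]
matblue 40 [490.3, 289.6, 179.8, 92.5, -8.2]
matred 75 [571.4, -178.6, 180.5, 92.2, 10.8]
matred 90 [571.3, -178.5, 178.7, 90.4, 10.9]
matred 110 [571.2, -178.4, 176.4, 88.4, 10.9]
matpurple 25 [567.1, -23.7, 181.3, 93.6, 6.7]
matpurple 35 [567.0, -23.7, 179.5, 92.0, 6.6]
matpurple 50 [567.0, -23.8, 177.1, 89.5, 6.7]
white 150 [530.4, -334.0, 182.9, 95.0, -8.3]
white 165 [530.3, -334.0, 180.4, 92.6, -8.2]
white 180 [530.3, -334.1, 177.1, 89.7, -8.1]
black 140 [589.6, 126.1, 179.5, 91.6, -5.9]
black 165 [589.6, 126.2, 176.3, 88.3, -6.1]
black 190 [589.8, 125.9, 171.5, 84.4, -5.7]
screws 100 [564.5, -177.7, 70.5, 64.7, 10.4]
scene matblue [451.9, 291.4, 274.2, 118.0, 0.8]
scene matred [572.1, -176.5, 183.0, 93.4, 10.7]
scene white [531.5, -332.7, 183.6, 96.4, -8.2]
scene black [592.9, 128.4, 180.5, 92.0, -5.9]
t 0.3 tcp [165.8 602.3 231. ] ang 164.6 yaw -26.1 travel [-249.5 -840.3   81. ] gap 0.999 F [-0.1 -0.2  0.5] q6 -10.2
```

servo_tool(increments=[{"hand": 0, "travel": [0, 0, 0], "yaw": -6.5}, {"hand": 0, "travel": [0, 0, 0], "yaw": -6.5}, {"hand": 0, "travel": [0, 0, 0], "yaw": -6.5}, {"hand": 0, "travel": [0, 0, 0], "yaw": -6.6}, {"hand": 0, "travel": [-5, -20, 0], "yaw": 0}, {"hand": 0, "travel": [-10, -35, 0], "yaw": 0}, {"hand": 0, "travel": [-11, -40, 0], "yaw": 0}, {"hand": 0, "travel": [-11, -40, 0], "yaw": 0}, {"hand": 0, "travel": [-11, -40, 0], "yaw": 0}, {"hand": 0, "travel": [-11, -40, 0], "yaw": 0}, {"hand": 0, "travel": [-11, -40, 0], "yaw": 0}, {"hand": 0, "travel": [-11, -40, 0], "yaw": 0}, {"hand": 0, "travel": [-11, -40, 0], "yaw": 0}, {"hand": 0, "travel": [-11, -40, 0], "yaw": 0}, {"hand": 0, "travel": [-11, -40, 0], "yaw": 0}, {"hand": 0, "travel": [-11, -40, 0], "yaw": 0}, {"hand": 0, "travel": [-11, -40, 0], "yaw": 0}, {"hand": 0, "travel": [-11, -40, 0], "yaw": 0}, {"hand": 0, "travel": [-10, -35, 0], "yaw": 0}, {"hand": 0, "travel": [-5, -20, 0], "yaw": 0}], newtons=40)

```text
t: 2.3
tcp_pos: [0.4365, 0.0503, 0.2317]
tool_rot: [-0.092, 0.996, -0.0, 0.001]
force: [0.4, 0.2, -0.6]
finger_gap: 1.0
```

```bash
python3 -c "
from h import *
go(565,-177,150,190.5)"
```

```text
t 2.3 tcp [436.5  50.3 231.7] ang 190.55 yaw 0.05 travel [ -85.  -246.9   81.7] gap 1.0 F [ 0.4  0.2 -0.6] q6 -108.6
```

servo_tool(increments=[{"hand": 0, "travel": [-7, -20, 0]}, {"hand": 0, "travel": [-12, -35, 0]}, {"hand": 0, "travel": [-13, -38, 0]}, {"hand": 0, "travel": [-13, -38, 0]}, {"hand": 0, "travel": [-13, -38, 0]}, {"hand": 0, "travel": [-13, -38, 20]}, {"hand": 0, "travel": [-9, -25, 25]}, {"hand": 0, "travel": [-5, -14.9, 25]}, {"hand": 0, "travel": [0, 0, 20]}, {"hand": 0, "travel": [0, 0, 0]}, {"hand": 0, "travel": [0, 0, 0]}])

```text
schema error: expected keys hand, travel, yaw
```

```bash
python3 -c "
from h import *
go(565,-177,49,190.5)
p=manip.snapshot('top');s=manip.snapshot('scene')
cv2.imwrite('pics/a1.png',cv2.resize(p['pixels'][120:230,340:480],None,fx=4,fy=4,interpolation=cv2.INTER_CUBIC))
cv2.imwrite('pics/a2.png',cv2.resize(s['pixels'][160:260,190:320],None,fx=5,fy=5,interpolation=cv2.INTER_CUBIC))"
```

```text
t 2.3 tcp [436.5  50.3 231.7] ang 190.55 yaw 0.05 travel [ -85.  -246.9  182.7] gap 1.0 F [ 0.4  0.2 -0.6] q6 -108.6
```

View pics/a2.png

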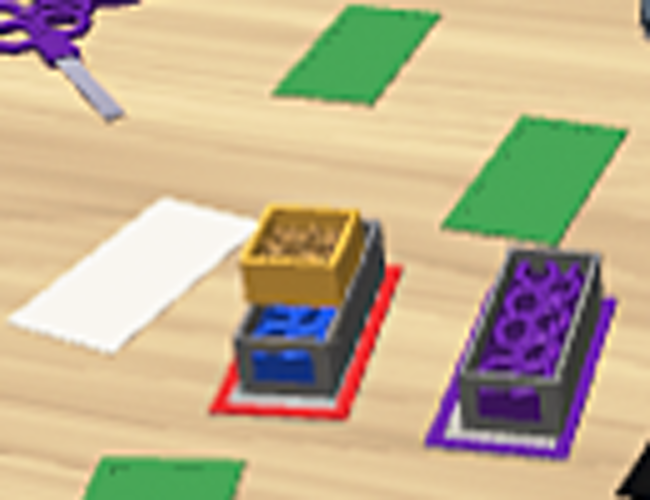

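The call was refused because every row needs all three keys. The picture shows the stack undisturbed. Resending with the yaw included.

servo_tool(increments=[{"hand": 0, "travel": [-7, -20, 0], "yaw": 0}, {"hand": 0, "travel": [-12, -35, 0], "yaw": 0}, {"hand": 0, "travel": [-13, -38, 0], "yaw": 0}, {"hand": 0, "travel": [-13, -38, 0], "yaw": 0}, {"hand": 0, "travel": [-13, -38, 0], "yaw": 0}, {"hand": 0, "travel": [-13, -38, 20], "yaw": 0}, {"hand": 0, "travel": [-9, -25, 25], "yaw": 0}, {"hand": 0, "travel": [-5, -14.9, 25], "yaw": 0}, {"hand": 0, "travel": [0, 0, 20], "yaw": 0}, {"hand": 0, "travel": [0, 0, 0], "yaw": 0}, {"hand": 0, "travel": [0, 0, 0], "yaw": 0}])

```text
t: 3.5
tcp_pos: [0.5637, -0.1727, 0.1413]
tool_rot: [-0.094, 0.996, 0.001, -0.001]
force: [0.3, -0.2, 0.1]
finger_gap: 0.998
```

```bash
python3 -c "
from h import *
go(565,-177,49,190.5)
p=manip.snapshot('top');s=manip.snapshot('scene')
a=cv2.resize(p['pixels'][130:220,345:445],None,fx=4,fy=5,interpolation=cv2.INTER_CUBIC)
b=cv2.resize(s['pixels'][170:260,210:310],None,fx=4,fy=5,interpolation=cv2.INTER_CUBIC)
cv2.imwrite('pics/a3.png',np.hstack([a,b]))"
```

```text
t 3.5 tcp [ 563.7 -172.7  141.3] ang 190.75 yaw 0.25 travel [-0.5 -4.5 92.3] gap 0.998 F [ 0.3 -0.2  0.1] q6 -128.7
```

View pics/a3.png

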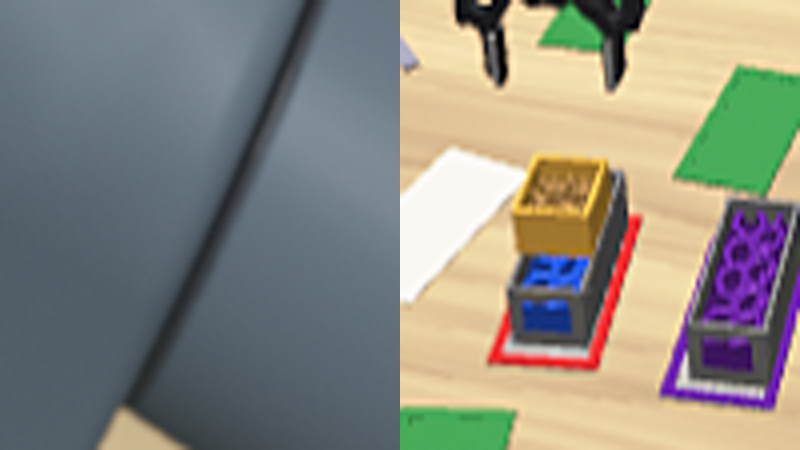

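The arm now hides the top view. In the scene view the open jaws are above the yellow tray. Correcting the 4.5 mm and descending.

servo_tool(increments=[{"hand": 0, "travel": [-0.5, -4.5, 10], "yaw": 0.2}, {"hand": 0, "travel": [0, 0, 18], "yaw": 0}, {"hand": 0, "travel": [0, 0, 18], "yaw": 0}, {"hand": 0, "travel": [0, 0, 18], "yaw": 0}, {"hand": 0, "travel": [0, 0, 14], "yaw": 0}, {"hand": 0, "travel": [0, 0, 8], "yaw": 0}, {"hand": 0, "travel": [0, 0, 4], "yaw": 0}, {"hand": 0, "travel": [0, 0, 2.3], "yaw": 0}, {"hand": 0, "travel": [0, 0, 0], "yaw": 0}, {"hand": 0, "travel": [0, 0, 0], "yaw": 0}])

```text
t: 4.6
tcp_pos: [0.5658, -0.1785, 0.0496]
tool_rot: [-0.092, 0.996, -0.0, 0.001]
force: [0.1, -0.1, -0.1]
finger_gap: 0.999
```

```bash
python3 -c "
from h import *
go(565,-177,49,190.5)
s=manip.snapshot('scene')
cv2.imwrite('pics/a4.png',cv2.resize(s['pixels'][180:260,210:310],None,fx=7,fy=7,interpolation=cv2.INTER_CUBIC))"
```

```text
t 4.6 tcp [ 565.8 -178.5   49.6] ang 190.5 yaw 0.0 travel [0.5 1.6 0.6] gap 0.999 F [ 0.1 -0.1 -0.1] q6 -128.8
```

View pics/a4.png

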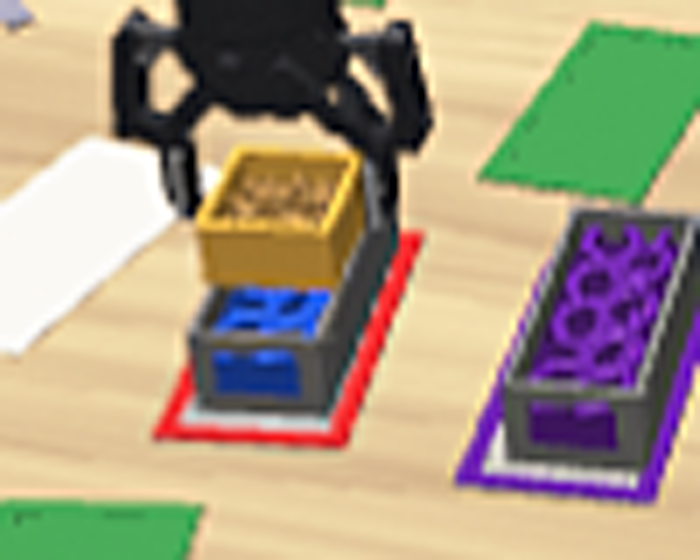

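The fingers straddle the yellow tray with clearance on both sides. Closing.

servo_tool(increments=[{"hand": 0, "travel": [0.5, 1.2, 0], "yaw": 0}, {"hand": 0.3, "travel": [0, 0, 0], "yaw": 0}, {"hand": 0.5, "travel": [0, 0, 0], "yaw": 0}, {"hand": 1, "travel": [0, 0, 0], "yaw": 0}, {"hand": 1, "travel": [0, 0, 0], "yaw": 0}, {"hand": 1, "travel": [0, 0, 0], "yaw": 0}, {"hand": 1, "travel": [0, 0, 0], "yaw": 0}, {"hand": 1, "travel": [0, 0, 0], "yaw": 0}, {"hand": 1, "travel": [0, 0, -2], "yaw": 0}, {"hand": 1, "travel": [0, 0, -4], "yaw": 0}, {"hand": 1, "travel": [0, 0, -8], "yaw": 0}, {"hand": 1, "travel": [0, 0, -15], "yaw": 0}, {"hand": 1, "travel": [0, 0, -20], "yaw": 0}, {"hand": 1, "travel": [0, 0, -20], "yaw": 0}, {"hand": 1, "travel": [0, 0, -10], "yaw": 0}, {"hand": 1, "travel": [0, 0, 0], "yaw": 0}])

```text
t: 6.25
tcp_pos: [0.5659, -0.1778, 0.1303]
tool_rot: [-0.092, 0.996, -0.001, 0.002]
force: [0.6, -0.9, -2.7]
finger_gap: 0.743
```

```bash
python3 -c "
from h import *
go(530.5,-333.5,50,171.8)
s=manip.snapshot('scene')
cv2.imwrite('pics/a5.png',cv2.resize(s['pixels'][160:260,210:310],None,fx=6,fy=6,interpolation=cv2.INTER_CUBIC))"
```

```text
t 6.2 tcp [ 565.9 -177.8  130.3] ang 190.51 yaw 18.71 travel [  12.8 -159.2   80.3] gap 0.743 F [ 0.6 -0.9 -2.7] q6 -128.7
```

View pics/a5.png

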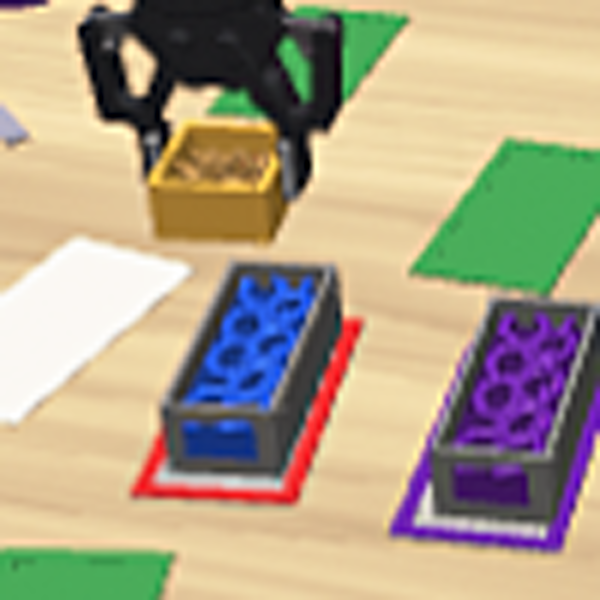

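Lifted cleanly. The yellow tray is level and the blue tray stays put. Over to the white mat.

servo_tool(increments=[{"hand": 1, "travel": [0, 0, 0], "yaw": 3}, {"hand": 1, "travel": [0, 0, 0], "yaw": 6}, {"hand": 1, "travel": [0, 0, 0], "yaw": 6}, {"hand": 1, "travel": [0, 0, 0], "yaw": 3.7}, {"hand": 1, "travel": [1, -8, 0], "yaw": 0}, {"hand": 1, "travel": [1, -16, 0], "yaw": 0}, {"hand": 1, "travel": [2, -24, 0], "yaw": 0}, {"hand": 1, "travel": [2, -26, 0], "yaw": 0}, {"hand": 1, "travel": [2, -26, 0], "yaw": 0}, {"hand": 1, "travel": [2, -26, 5], "yaw": 0}, {"hand": 1, "travel": [1.8, -20, 10], "yaw": 0}, {"hand": 1, "travel": [1, -13.2, 20], "yaw": 0}, {"hand": 1, "travel": [0, 0, 20], "yaw": 0}, {"hand": 1, "travel": [0, 0, 20], "yaw": 0}, {"hand": 1, "travel": [0, 0, 15], "yaw": 0}, {"hand": 1, "travel": [0, 0, 10], "yaw": 0}, {"hand": 1, "travel": [0, 0, 5], "yaw": 0}, {"hand": 1, "travel": [0, 0, 0], "yaw": 0}, {"hand": 1, "travel": [0, 0, 0], "yaw": 0}])

```text
t: 8.2
tcp_pos: [0.5298, -0.3332, 0.0236]
tool_rot: [0.071, 0.997, -0.0, 0.001]
force: [1.2, -0.1, -1.7]
finger_gap: 0.739
```

```bash
python3 -c "
from h import *
go(530.5,-333.5,8.3,171.8)
s=manip.snapshot('scene')
cv2.imwrite('pics/a6.png',cv2.resize(s['pixels'][160:260,160:260],None,fx=6,fy=6,interpolation=cv2.INTER_CUBIC))"
```

```text
t 8.2 tcp [ 529.8 -333.2   23.6] ang 171.82 yaw 0.02 travel [-0.7 -0.2 15.3] gap 0.739 F [ 1.2 -0.1 -1.7] q6 -124.2
```

View pics/a6.png

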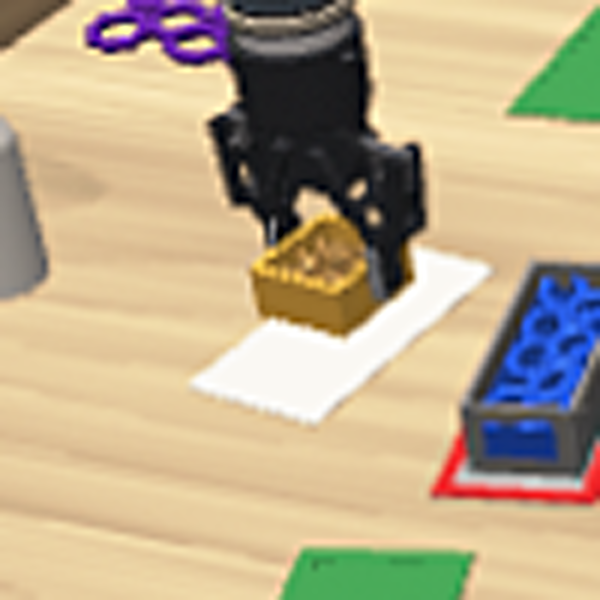

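Over the white mat. Lowering slowly.

servo_tool(increments=[{"hand": 1, "travel": [0, 0, 5], "yaw": 0}, {"hand": 1, "travel": [0, 0, 4], "yaw": 0}, {"hand": 1, "travel": [0, 0, 2], "yaw": 0}, {"hand": 1, "travel": [0, 0, 1], "yaw": 0}, {"hand": 1, "travel": [0, 0, 1], "yaw": 0}, {"hand": 1, "travel": [0, 0, 0.7], "yaw": 0}, {"hand": 1, "travel": [0, 0, 0.7], "yaw": 0}, {"hand": 1, "travel": [0, 0, 0.7], "yaw": 0}, {"hand": 1, "travel": [0, 0, 0], "yaw": 0}, {"hand": 1, "travel": [0, 0, 0], "yaw": 0}])

```text
t: 9.25
tcp_pos: [0.5293, -0.333, 0.0086]
tool_rot: [0.071, 0.997, -0.0, 0.0]
force: [-0.8, 1.4, 4.6]
finger_gap: 0.737
```

servo_tool(increments=[{"hand": 0.2, "travel": [0, 0, 0], "yaw": 0}, {"hand": 0.1, "travel": [0, 0, 0], "yaw": 0}, {"hand": 0, "travel": [0, 0, 0], "yaw": 0}, {"hand": 0, "travel": [0, 0, 0], "yaw": 0}, {"hand": 0, "travel": [0, 0, 0], "yaw": 0}, {"hand": 0, "travel": [0, 0, -5], "yaw": 0}, {"hand": 0, "travel": [0, 0, -15], "yaw": 0}, {"hand": 0, "travel": [0, 0, -30], "yaw": 0}, {"hand": 0, "travel": [0, 0, -40], "yaw": 0}, {"hand": 0, "travel": [0, 0, -40], "yaw": 0}, {"hand": 0, "travel": [0, 0, -20], "yaw": 0}, {"hand": 0, "travel": [0, 0, 0], "yaw": 0}])

```text
t: 10.45
tcp_pos: [0.5315, -0.3348, 0.1633]
tool_rot: [0.071, 0.997, -0.003, 0.004]
force: [0.4, 0.2, -1.0]
finger_gap: 1.001
```

```bash
python3 -c "
from h import *
p=manip.snapshot('top')
s=manip.snapshot('scene')
a=cv2.resize(p['pixels'][120:230,150:290],None,fx=3,fy=3,interpolation=cv2.INTER_CUBIC)
b=cv2.resize(s['pixels'][160:270,160:280],None,fx=3,fy=3,interpolation=cv2.INTER_CUBIC)
cv2.imwrite('pics/a7.png',np.hstack([a,b]))
# red tray: inner contents
for th in (60,80,100):
  print(rectS(p,'red',(215,160,252,218),.040,th))
go(493,288,150,171.5)"
```

```text
[495.1, 286.0, 142.0, 53.1, -8.9]
[495.0, 285.9, 140.3, 51.5, -8.9]
[495.0, 285.9, 138.8, 50.0, -8.9]
t 10.6 tcp [ 529.2 -332.9  159. ] ang 171.8 yaw 0.3 travel [127.6 608.7   9. ] gap 1.002 F [-0.4 -0.4 -0.9] q6 -124.2
```

View pics/a7.png

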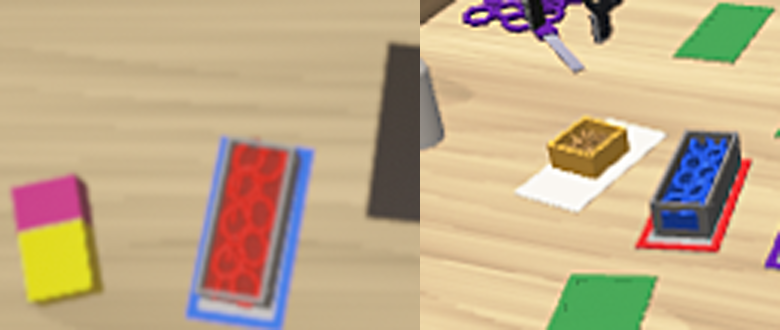

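The yellow tray rests on the white mat and the blue tray is clear. Next, the red tray's pose from its rim corners. In z1.png they are at about (408,207), (518,222), (465,482) and (355,467).

```bash
python3 -c "
from h import *
p=manip.snapshot('top')
h=cv2.cvtColor(cv2.resize(p['pixels'][150:230,210:260],None,fx=10,fy=10,interpolation=cv2.INTER_LINEAR),cv2.COLOR_BGR2HSV)
cv2.imwrite('pics/b1.png',np.hstack([cv2.cvtColor(h,cv2.COLOR_HSV2BGR)[:600],cv2.cvtColor(((h[:600,:,1]<70)*255).astype(np.uint8),cv2.COLOR_GRAY2BGR)])[:,100:900])
c=np.array([[408,207],[518,222],[465,482],[355,467]])
w=plane(p,(c+.5)/5-.5+[145,125],.047)*1000
print(w,w.mean(0)); print(cv2.minAreaRect(w.astype(np.float32)))
"
```

```text
[[569.66770027 303.55705851]
 [561.22985222 241.74889058]
 [415.10640837 265.26863277]
 [423.04921876 325.41913265]] [492.2632949  283.99842863]
((492.13958740234375, 283.583984375), (62.376731872558594, 149.0092010498047), 81.51919555664062)
```

View pics/b1.png

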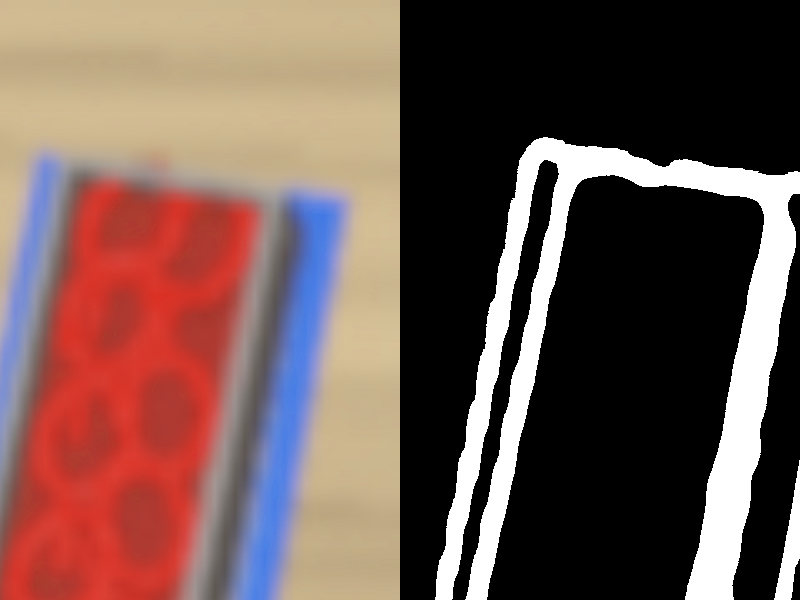

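View pics/z4.png

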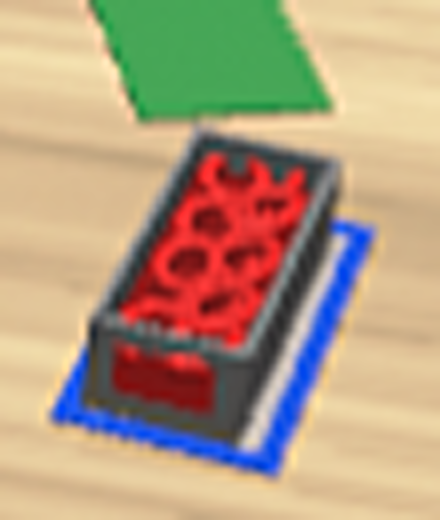

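servo_tool(increments=[{"hand": 0, "travel": [4.2, 20, 0], "yaw": 0.3}, {"hand": 0, "travel": [7.2, 34, 0], "yaw": 0}, {"hand": 0, "travel": [8.9, 42, 0], "yaw": 0}, {"hand": 0, "travel": [8.9, 42, 0], "yaw": 0}, {"hand": 0, "travel": [8.9, 42, 0], "yaw": 0}, {"hand": 0, "travel": [8.9, 42, 0], "yaw": 0}, {"hand": 0, "travel": [8.9, 42, 0], "yaw": 0}, {"hand": 0, "travel": [8.9, 42, 0], "yaw": 0}, {"hand": 0, "travel": [8.9, 42, 0], "yaw": 0}, {"hand": 0, "travel": [8.9, 42, 0], "yaw": 0}, {"hand": 0, "travel": [8.9, 42, 0], "yaw": 0}, {"hand": 0, "travel": [8.9, 42, 0], "yaw": 0}, {"hand": 0, "travel": [8.5, 40, 0], "yaw": 0}, {"hand": 0, "travel": [7.6, 36, 5], "yaw": 0}, {"hand": 0, "travel": [5.9, 28, 10], "yaw": 0}, {"hand": 0, "travel": [3.4, 16, 20], "yaw": 0}, {"hand": 0, "travel": [2.2, 10.6, 25], "yaw": 0}, {"hand": 0, "travel": [0, 0, 15], "yaw": 0}, {"hand": 0, "travel": [0, 0, 0], "yaw": 0}, {"hand": 0, "travel": [0, 0, 0], "yaw": 0}])

```text
t: 12.6
tcp_pos: [0.4911, 0.2835, 0.0818]
tool_rot: [0.074, 0.997, -0.001, -0.001]
force: [-0.5, -0.5, 0.2]
finger_gap: 1.002
```

```bash
python3 -c "
from h import *
go(492,284,11,171.5)
s=manip.snapshot('scene');p=manip.snapshot('top')
# yellow on white now visible?
cv2.imwrite('pics/b2.png',np.hstack([cv2.resize(s['pixels'][160:260,350:450],None,fx=4,fy=4),cv2.resize(p['pixels'][130:230,380:480],None,fx=4,fy=4,interpolation=cv2.INTER_CUBIC)]))
print('yellow',rectS(p,'yellow',(430,140,475,200),.040,100))
"
```

```text
t 12.6 tcp [491.1 283.5  81.8] ang 171.49 yaw -0.01 travel [-0.9  0.6 70.8] gap 1.002 F [-0.5 -0.5  0.2] q6 -62.8
yellow [528.3, -333.2, 70.0, 66.6, -7.8]
```

View pics/b2.png

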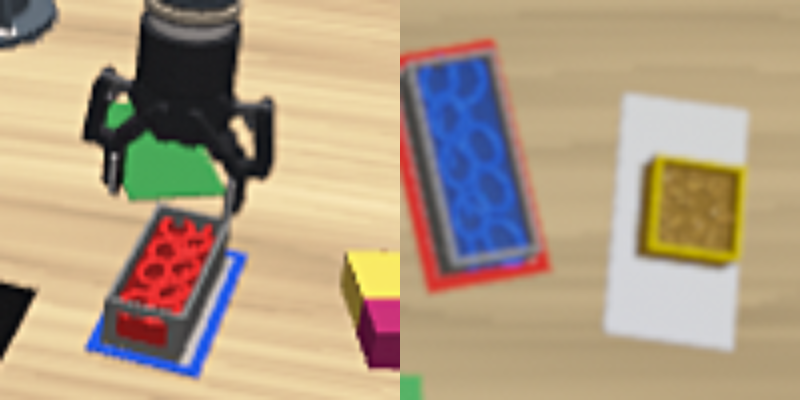

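The camera puts the yellow tray within 1 mm of the release pose, so the top camera agrees with the robot. Descending on the red tray.

servo_tool(increments=[{"hand": 0, "travel": [-0.9, 0.6, 10], "yaw": 0}, {"hand": 0, "travel": [0, 0, 18], "yaw": 0}, {"hand": 0, "travel": [0, 0, 18], "yaw": 0}, {"hand": 0, "travel": [0, 0, 12], "yaw": 0}, {"hand": 0, "travel": [0, 0, 7], "yaw": 0}, {"hand": 0, "travel": [0, 0, 4], "yaw": 0}, {"hand": 0, "travel": [0, 0, 1.8], "yaw": 0}, {"hand": 0, "travel": [0, 0, 0], "yaw": 0}, {"hand": 0, "travel": [0, 0, 0], "yaw": 0}])

```text
t: 13.6
tcp_pos: [0.4933, 0.2845, 0.0126]
tool_rot: [0.074, 0.997, 0.0, 0.0]
force: [-0.0, 0.6, 1.1]
finger_gap: 0.998
```

```bash
python3 -c "
from h import *
go(492,284,11,171.5)
s=manip.snapshot('scene')
cv2.imwrite('pics/b3.png',cv2.resize(s['pixels'][180:260,350:450],None,fx=6,fy=6))
"
```

```text
t 13.6 tcp [493.3 284.5  12.6] ang 171.5 yaw 0.0 travel [ 1.2 -0.7  1.6] gap 0.998 F [-0.   0.6  1.1] q6 -62.8
```

View pics/b3.png

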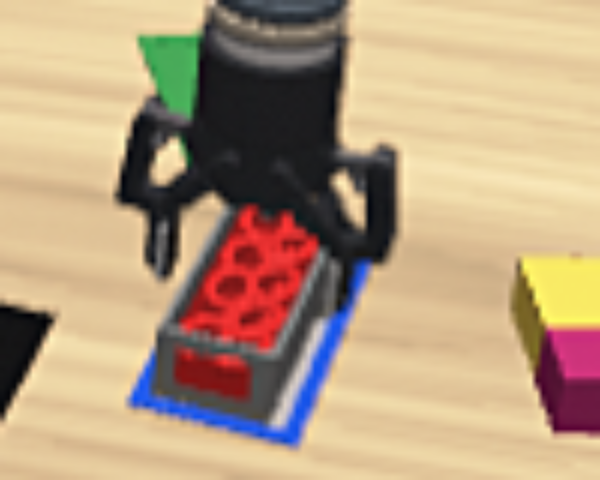

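servo_tool(increments=[{"hand": 0.1, "travel": [1.2, -0.7, 1], "yaw": 0}, {"hand": 0.2, "travel": [0, 0, 0], "yaw": 0}, {"hand": 0.3, "travel": [0, 0, 0], "yaw": 0}, {"hand": 0.5, "travel": [0, 0, 0], "yaw": 0}, {"hand": 1, "travel": [0, 0, 0], "yaw": 0}, {"hand": 1, "travel": [0, 0, 0], "yaw": 0}, {"hand": 1, "travel": [0, 0, 0], "yaw": 0}, {"hand": 1, "travel": [0, 0, 0], "yaw": 0}], newtons=60)

```text
t: 14.45
tcp_pos: [0.4924, 0.2846, 0.012]
tool_rot: [0.074, 0.997, 0.001, 0.001]
force: [-0.7, 1.9, 5.7]
finger_gap: 0.741
```

```bash
python3 -c "
from h import *
go(590.2,126.6,100,174)
"
```

```text
t 14.4 tcp [492.4 284.6  12. ] ang 171.49 yaw -2.51 travel [-113.8 -146.9  -88. ] gap 0.741 F [-0.7  1.9  5.7] q6 -62.8
```

servo_tool(increments=[{"hand": 1, "travel": [0, 0, -2], "yaw": 0}, {"hand": 1, "travel": [0, 0, -4], "yaw": 0}, {"hand": 1, "travel": [0, 0, -8], "yaw": 0}, {"hand": 1, "travel": [0, 0, -15], "yaw": 0}, {"hand": 1, "travel": [0, 0, -20], "yaw": 0}, {"hand": 1, "travel": [0, 0, -15], "yaw": -1}, {"hand": 1, "travel": [0, 0, -6], "yaw": -1.5}, {"hand": 1, "travel": [0, 0, 0], "yaw": 0}, {"hand": 1, "travel": [-6, -8, 0], "yaw": 0}, {"hand": 1, "travel": [-12, -15, 0], "yaw": 0}, {"hand": 1, "travel": [-18, -24, 0], "yaw": 0}, {"hand": 1, "travel": [-20, -25, 0], "yaw": 0}, {"hand": 1, "travel": [-20, -25, 0], "yaw": 0}, {"hand": 1, "travel": [-18, -24, 0], "yaw": 0}, {"hand": 1, "travel": [-13, -16, 0], "yaw": 0}, {"hand": 1, "travel": [-6.8, -9.9, 5], "yaw": 0}, {"hand": 1, "travel": [0, 0, 12], "yaw": 0}, {"hand": 1, "travel": [0, 0, 15], "yaw": 0}, {"hand": 1, "travel": [0, 0, 10], "yaw": 0}, {"hand": 1, "travel": [0, 0, 0], "yaw": 0}])

```text
t: 16.45
tcp_pos: [0.5866, 0.1269, 0.0364]
tool_rot: [0.052, 0.999, -0.0, -0.003]
force: [-0.6, 0.0, -3.8]
finger_gap: 0.736
```

```bash
python3 -c "
from h import *
go(590.2,126.6,12,174)
s=manip.snapshot('scene')
cv2.imwrite('pics/b4.png',cv2.resize(s['pixels'][180:280,290:410],None,fx=6,fy=6))
"
```

```text
t 16.4 tcp [586.6 126.9  36.4] ang 174.08 yaw 0.08 travel [-3.6  0.1 24.4] gap 0.736 F [-0.6  0.  -3.8] q6 -82.5
```

View pics/b4.png

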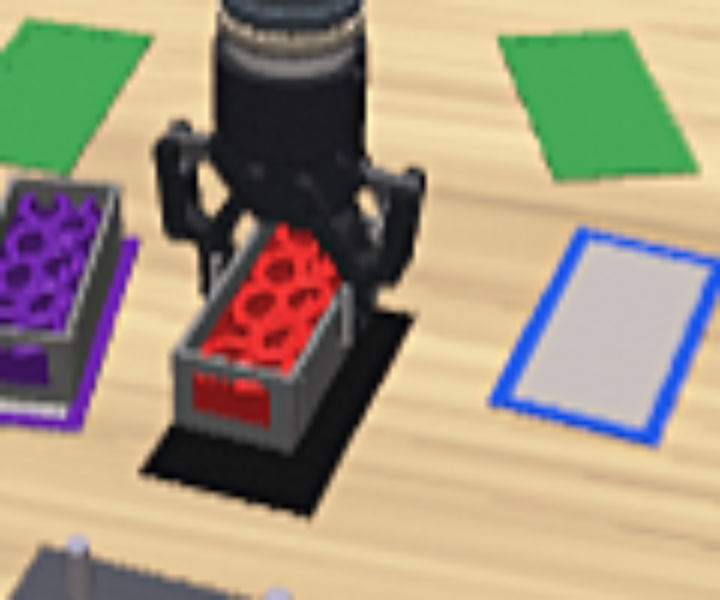

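Red tray over the black mat, level. Setting it down.

servo_tool(increments=[{"hand": 1, "travel": [-3, 0, 6], "yaw": 0}, {"hand": 1, "travel": [0, 0, 6], "yaw": 0}, {"hand": 1, "travel": [0, 0, 5], "yaw": 0}, {"hand": 1, "travel": [0, 0, 3], "yaw": 0}, {"hand": 1, "travel": [0, 0, 1.5], "yaw": 0}, {"hand": 1, "travel": [0, 0, 1], "yaw": 0}, {"hand": 1, "travel": [0, 0, 0.7], "yaw": 0}, {"hand": 1, "travel": [0, 0, 0.7], "yaw": 0}, {"hand": 1, "travel": [0, 0, 0.7], "yaw": 0}, {"hand": 1, "travel": [0, 0, 0], "yaw": 0}, {"hand": 1, "travel": [0, 0, 0], "yaw": 0}])

```text
t: 17.6
tcp_pos: [0.5925, 0.1256, 0.0146]
tool_rot: [0.052, 0.999, -0.0, 0.0]
force: [-0.3, 0.4, -1.8]
finger_gap: 0.739
```

servo_tool(increments=[{"hand": 1, "travel": [0, 0, 0.7], "yaw": 0}, {"hand": 1, "travel": [0, 0, 0.7], "yaw": 0}, {"hand": 1, "travel": [0, 0, 0.7], "yaw": 0}, {"hand": 1, "travel": [0, 0, 0], "yaw": 0}, {"hand": 1, "travel": [0, 0, 0], "yaw": 0}])

```text
t: 18.1
tcp_pos: [0.5924, 0.1256, 0.0124]
tool_rot: [0.052, 0.999, -0.0, -0.0]
force: [0.3, -0.7, -3.2]
finger_gap: 0.738
```

servo_tool(increments=[{"hand": 1, "travel": [0, 0, 0.5], "yaw": 0}, {"hand": 1, "travel": [0, 0, 0.5], "yaw": 0}, {"hand": 1, "travel": [0, 0, 0.5], "yaw": 0}, {"hand": 1, "travel": [0, 0, 0], "yaw": 0}, {"hand": 1, "travel": [0, 0, 0], "yaw": 0}])

```text
t: 18.6
tcp_pos: [0.5924, 0.1256, 0.012]
tool_rot: [0.052, 0.999, 0.0, 0.0]
force: [-2.9, -0.3, 5.4]
finger_gap: 0.741
```

Contact at z = 12 mm. Releasing and rising.

servo_tool(increments=[{"hand": 0.2, "travel": [0, 0, 0], "yaw": 0}, {"hand": 0.1, "travel": [0, 0, 0], "yaw": 0}, {"hand": 0, "travel": [0, 0, 0], "yaw": 0}, {"hand": 0, "travel": [0, 0, 0], "yaw": 0}, {"hand": 0, "travel": [0, 0, 0], "yaw": 0}, {"hand": 0, "travel": [0, 0, -5], "yaw": 0}, {"hand": 0, "travel": [0, 0, -15], "yaw": 0}, {"hand": 0, "travel": [0, 0, -30], "yaw": 0}, {"hand": 0, "travel": [0, 0, -40], "yaw": 0}, {"hand": 0, "travel": [0, 0, -40], "yaw": 0}, {"hand": 0, "travel": [0, 0, -20], "yaw": 0}, {"hand": 0, "travel": [0, 0, 0], "yaw": 0}])

```text
t: 19.8
tcp_pos: [0.5952, 0.1258, 0.1661]
tool_rot: [0.052, 0.999, 0.0, 0.005]
force: [0.6, 0.1, -0.1]
finger_gap: 1.001
```

```bash
python3 -c "
from h import *
p=manip.snapshot('top')
go(566,-176,160,190.4)
x0,y0=365,130
cv2.imwrite('pics/c1.png',cv2.resize(p['pixels'][y0:y0+80,x0:x0+70],None,fx=7,fy=7,interpolation=cv2.INTER_CUBIC))
print(rectS(p,'blue',(368,130,425,194),.040,40))
for th in (0,20,40):print('matblue',rectS(p,'blue',(205,155,262,240),.002,th))
"
```

```text
t 19.9 tcp [593.6 125.7 163.7] ang 174.01 yaw -16.39 travel [  81.6 -291.7    3.7] gap 0.999 F [-0.3 -0.7  0.1] q6 -82.6
[565.3, -176.5, 144.1, 53.6, 10.2]
matblue [492.8, 291.7, 251.9, 166.6, 1.7]
matblue [479.9, 290.8, 226.1, 165.6, 1.7]Traceback (most recent call last):
  File "<string>", line 8, in <module>
    for th in (0,20,40):print('matblue',rectS(p,'blue',(205,155,262,240),.002,th))
                                        ~~~~~^^^^^^^^^^^^^^^^^^^^^^^^^^^^^^^^^^^^
  File "h.py", line 45, in rectS
    c=np.vstack([b for b in cs if cv2.contourArea(b)>200]).reshape(-1,2); uv=(c+.5)/8-.5
      ~~~~~~~~~^^^^^^^^^^^^^^^^^^^^^^^^^^^^^^^^^^^^^^^^^^^
    return _nx.concatenate(arrs, 0, dtype=dtype, casting=casting)
           ~~~~~~~~~~~~~~~^^^^^^^^^^^^^^^^^^^^^^^^^^^^^^^^^^^^^^^
ValueError: need at least one array to concatenate
```

View pics/c1.png

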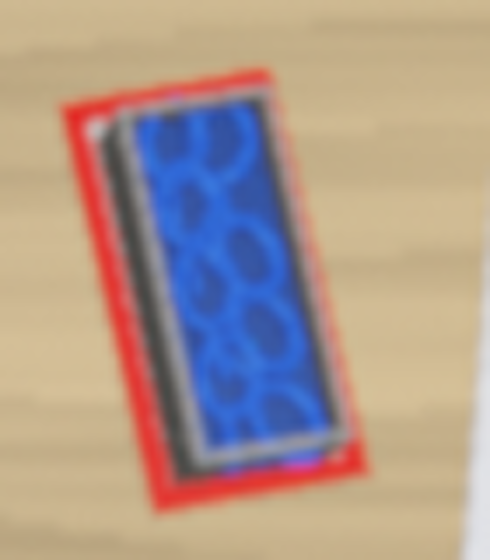

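Blue tray free. Rim corners in c1.png are about (117,108), (270,90), (354,435) and (196,464). The blue mat is hidden by the arm in this view.

```bash
python3 -c "
from h import *
p=manip.snapshot('top')
c=np.array([[117,108],[270,90],[354,435],[196,464]])
w=plane(p,(c+.5)/7-.5+[365,130],.047)*1000
print(w,w.mean(0)); print(cv2.minAreaRect(w.astype(np.float32)))
go(563,-176.5,160,190.3)
"
```

```text
[[ 633.36484935 -132.25944015]
 [ 641.41953279 -194.75177864]
 [ 498.41394832 -221.36165494]
 [ 486.46388877 -158.30192207]] [ 564.91555481 -176.66869895]
((565.5156860351562, -176.87680053710938), (149.19151306152344, 64.17753601074219), 10.052902221679688)
t 19.9 tcp [592.4 125.6 161.9] ang 174.0 yaw -16.3 travel [  82.9 -292.     1.9] gap 1.001 F [-0.7  0.4 -0.2] q6 -82.6
```

servo_tool(increments=[{"hand": 0, "travel": [0, 0, 0], "yaw": -5.4}, {"hand": 0, "travel": [0, 0, 0], "yaw": -5.4}, {"hand": 0, "travel": [0, 0, 0], "yaw": -5.4}, {"hand": 0, "travel": [4, -15, 0], "yaw": 0}, {"hand": 0, "travel": [8, -30, 0], "yaw": 0}, {"hand": 0, "travel": [11, -40, 0], "yaw": 0}, {"hand": 0, "travel": [11, -40, 0], "yaw": 0}, {"hand": 0, "travel": [11, -40, 0], "yaw": 0}, {"hand": 0, "travel": [11, -40, 0], "yaw": 0}, {"hand": 0, "travel": [11, -40, 0], "yaw": 0}, {"hand": 0, "travel": [8, -27, 10], "yaw": 0}, {"hand": 0, "travel": [5.2, -20.7, 20], "yaw": 0}, {"hand": 0, "travel": [0, 0, 25], "yaw": 0}, {"hand": 0, "travel": [0, 0, 20], "yaw": 0}, {"hand": 0, "travel": [0, 0, 5], "yaw": 0}, {"hand": 0, "travel": [0, 0, 0], "yaw": 0}, {"hand": 0, "travel": [0, 0, 0], "yaw": 0}, {"hand": 0, "travel": [0, 0, 0], "yaw": 0}])

```text
t: 21.7
tcp_pos: [0.566, -0.177, 0.082]
tool_rot: [-0.089, 0.996, -0.001, 0.001]
force: [0.3, 0.1, 0.2]
finger_gap: 1.0
```

```bash
python3 -c "
from h import *
go(565.3,-176.7,12,190.2)
p=manip.snapshot('top')
for th in (0,20,40):print('matblue',rectS(p,'blue',(205,155,262,240),.002,th))
x0,y0=265,130
cv2.imwrite('pics/c2.png',cv2.resize(p['pixels'][y0:y0+80,x0:x0+70],None,fx=7,fy=7,interpolation=cv2.INTER_CUBIC))
"
```

```text
t 21.7 tcp [ 566. -177.   82.] ang 190.2 yaw -0.0 travel [ 0.7  0.4 70. ] gap 1.0 F [0.3 0.1 0.2] q6 -128.3
matblue [490.5, 289.6, 183.5, 95.5, -8.2]
matblue [490.5, 289.6, 181.8, 94.0, -8.2]
matblue [490.5, 289.5, 180.5, 92.7, -8.2]
```

View pics/c2.png

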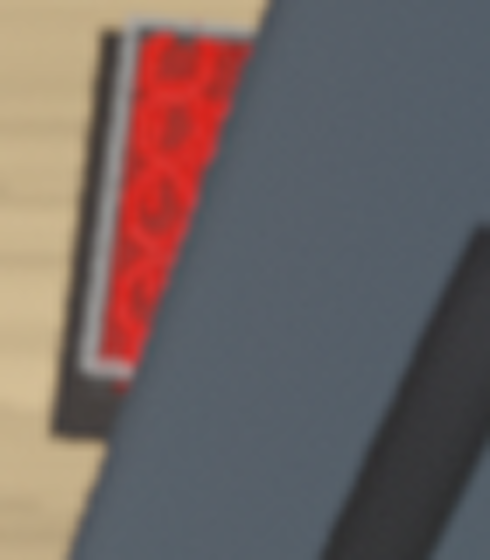

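Red tray sits on the black mat. With its tray gone, the blue mat still measures (490.5, 289.6), −8.2°. Descending on the blue tray.

servo_tool(increments=[{"hand": 0, "travel": [0.5, 0.4, 10], "yaw": 0}, {"hand": 0, "travel": [0, 0, 18], "yaw": 0}, {"hand": 0, "travel": [0, 0, 18], "yaw": 0}, {"hand": 0, "travel": [0, 0, 12], "yaw": 0}, {"hand": 0, "travel": [0, 0, 7], "yaw": 0}, {"hand": 0, "travel": [0, 0, 3], "yaw": 0}, {"hand": 0, "travel": [0, 0, 1.5], "yaw": 0}, {"hand": 0, "travel": [0, 0, 0], "yaw": 0}, {"hand": 0, "travel": [0, 0, 0], "yaw": 0}])

```text
t: 22.65
tcp_pos: [0.5652, -0.1766, 0.012]
tool_rot: [-0.089, 0.996, -0.0, 0.001]
force: [-0.3, 0.4, -0.4]
finger_gap: 0.999
```

```bash
python3 -c "
from h import *
go(565.3,-176.7,12,190.2)
s=manip.snapshot('scene')
cv2.imwrite('pics/c3.png',cv2.resize(s['pixels'][180:260,210:310],None,fx=6,fy=6))
"
```

```text
t 22.6 tcp [ 565.2 -176.6   12. ] ang 190.2 yaw 0.0 travel [-0.1 -0.1 -0. ] gap 0.999 F [-0.3  0.4 -0.4] q6 -128.4
```

View pics/c3.png

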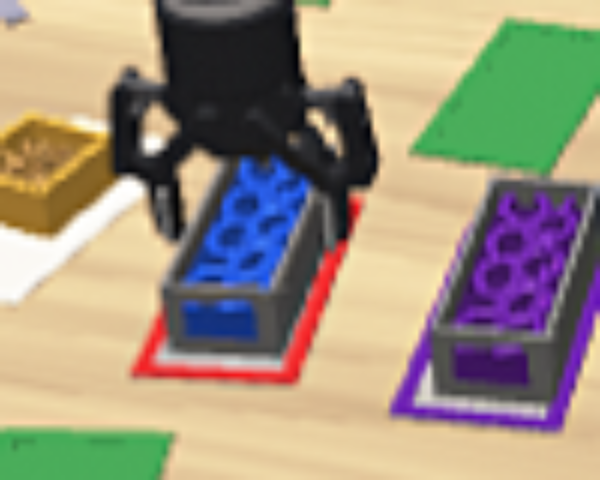

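Straddled and clear of neighbours. Closing, then lifting.

servo_tool(increments=[{"hand": 0.1, "travel": [0, 0, 0], "yaw": 0}, {"hand": 0.2, "travel": [0, 0, 0], "yaw": 0}, {"hand": 0.3, "travel": [0, 0, 0], "yaw": 0}, {"hand": 0.5, "travel": [0, 0, 0], "yaw": 0}, {"hand": 1, "travel": [0, 0, 0], "yaw": 0}, {"hand": 1, "travel": [0, 0, 0], "yaw": 0}, {"hand": 1, "travel": [0, 0, 0], "yaw": 0}, {"hand": 1, "travel": [0, 0, 0], "yaw": 0}, {"hand": 1, "travel": [0, 0, -2], "yaw": 0}, {"hand": 1, "travel": [0, 0, -4], "yaw": 0}, {"hand": 1, "travel": [0, 0, -8], "yaw": 0}, {"hand": 1, "travel": [0, 0, -15], "yaw": 0}, {"hand": 1, "travel": [0, 0, -20], "yaw": 0}, {"hand": 1, "travel": [0, 0, -25], "yaw": 0}, {"hand": 1, "travel": [0, 0, -20], "yaw": 0}, {"hand": 1, "travel": [0, 0, -10], "yaw": 0}, {"hand": 1, "travel": [0, 0, 0], "yaw": 0}, {"hand": 1, "travel": [0, 0, 0], "yaw": 0}])

```text
t: 24.5
tcp_pos: [0.5643, -0.1762, 0.1153]
tool_rot: [-0.089, 0.996, 0.0, -0.0]
force: [-0.3, -0.3, -3.4]
finger_gap: 0.738
```

```bash
python3 -c "
from h import *
go(490.5,289.6,115,171.8)
s=manip.snapshot('scene')
cv2.imwrite('pics/c4.png',cv2.resize(s['pixels'][150:260,210:310],None,fx=5,fy=5))
for th in (80,100,120): print(rectS(s,'red',(225,205,280,255),.002,th),rectS(s,'blue',(368,207,415,257),.002,th-60))
"
```

```text
t 24.5 tcp [ 564.3 -176.2  115.3] ang 190.2 yaw 18.4 travel [1.395e+02 4.505e+02 3.000e-01] gap 0.738 F [-0.3 -0.3 -3.4] q6 -128.4
[571.8, -176.9, 184.7, 94.5, 10.7] [452.1, 292.3, 272.6, 114.8, -0.4]
[572.1, -176.7, 182.3, 93.3, 10.6] [492.2, 291.8, 183.8, 93.4, -8.2]
[572.2, -176.6, 180.6, 91.9, 10.7] [492.3, 291.7, 182.6, 92.6, -8.2]
```

View pics/c4.png

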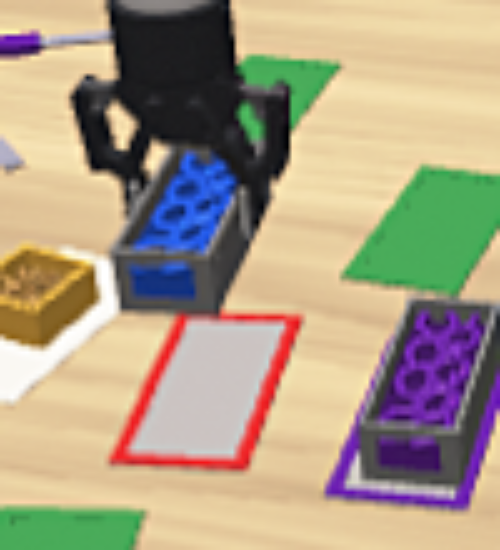

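The blue tray is held level, and the red mat is clear and matches the earlier measurement within 2 mm. Carrying it over.

servo_tool(increments=[{"hand": 1, "travel": [0, 0, 0], "yaw": 3.4}, {"hand": 1, "travel": [0, 0, 0], "yaw": 6}, {"hand": 1, "travel": [0, 0, 0], "yaw": 6}, {"hand": 1, "travel": [0, 0, 0], "yaw": 3}, {"hand": 1, "travel": [3, 10, 0], "yaw": 0}, {"hand": 1, "travel": [6.2, 20, 0], "yaw": 0}, {"hand": 1, "travel": [9.3, 30, 0], "yaw": 0}, {"hand": 1, "travel": [11.1, 36, 0], "yaw": 0}, {"hand": 1, "travel": [11.1, 36, 0], "yaw": 0}, {"hand": 1, "travel": [11.1, 36, 0], "yaw": 0}, {"hand": 1, "travel": [11.1, 36, 0], "yaw": 0}, {"hand": 1, "travel": [11.1, 36, 0], "yaw": 0}, {"hand": 1, "travel": [11.1, 36, 0], "yaw": 0}, {"hand": 1, "travel": [11.1, 36, 0], "yaw": 0}, {"hand": 1, "travel": [11.1, 36, 0], "yaw": 0}, {"hand": 1, "travel": [11.1, 36, 0], "yaw": 0}, {"hand": 1, "travel": [9.3, 30, 0], "yaw": 0}, {"hand": 1, "travel": [6.8, 22, 0], "yaw": 0}, {"hand": 1, "travel": [4.7, 14.9, 0], "yaw": 0}, {"hand": 1, "travel": [0, 0, 0], "yaw": 0}])

```text
t: 26.55
tcp_pos: [0.4895, 0.292, 0.1151]
tool_rot: [0.069, 0.998, 0.0, -0.0]
force: [-0.1, -1.1, -1.9]
finger_gap: 0.743
```

servo_tool(increments=[{"hand": 1, "travel": [0, 0, 6], "yaw": 0}, {"hand": 1, "travel": [0, 0, 12], "yaw": 0}, {"hand": 1, "travel": [0, 0, 16], "yaw": 0}, {"hand": 1, "travel": [0, 0, 16], "yaw": 0}, {"hand": 1, "travel": [0, 0, 14], "yaw": 0}, {"hand": 1, "travel": [0, 0, 10], "yaw": 0}, {"hand": 1, "travel": [0, 0, 5], "yaw": 0}, {"hand": 1, "travel": [0, 0, 0], "yaw": 0}, {"hand": 1, "travel": [0, 0, 0], "yaw": 0}])

```text
t: 27.45
tcp_pos: [0.4917, 0.2898, 0.0367]
tool_rot: [0.072, 0.997, 0.0, 0.0]
force: [0.4, -0.7, -2.0]
finger_gap: 0.737
```

```bash
python3 -c "
from h import *
go(490.8,290,12,171.8)
s=manip.snapshot('scene')
cv2.imwrite('pics/c5.png',cv2.resize(s['pixels'][170:270,340:440],None,fx=6,fy=6))
"
```

```text
t 27.4 tcp [491.7 289.8  36.7] ang 171.79 yaw -0.01 travel [ 0.9  0.1 24.7] gap 0.737 F [ 0.4 -0.7 -2. ] q6 -62.5
```

View pics/c5.png

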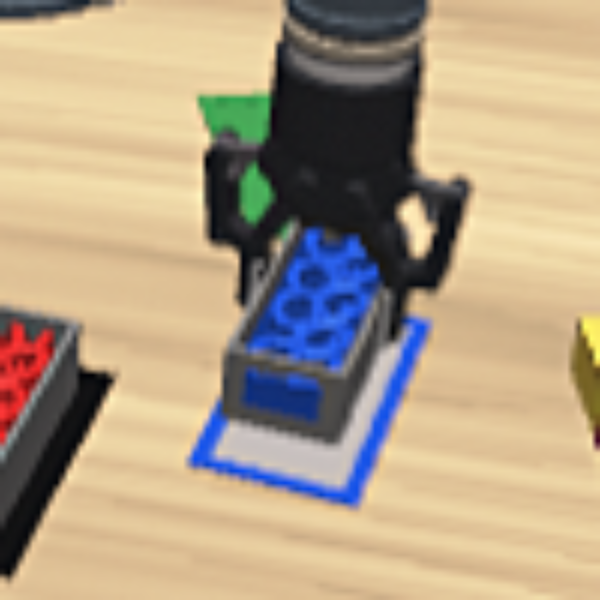

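Blue tray squarely over the blue mat. Lowering the last 24 mm slowly.

servo_tool(increments=[{"hand": 1, "travel": [0.5, 0, 5], "yaw": 0}, {"hand": 1, "travel": [0, 0, 7], "yaw": 0}, {"hand": 1, "travel": [0, 0, 6], "yaw": 0}, {"hand": 1, "travel": [0, 0, 3], "yaw": 0}, {"hand": 1, "travel": [0, 0, 1], "yaw": 0}, {"hand": 1, "travel": [0, 0, 0.6], "yaw": 0}, {"hand": 1, "travel": [0, 0, 0.6], "yaw": 0}, {"hand": 1, "travel": [0, 0, 0.6], "yaw": 0}, {"hand": 1, "travel": [0, 0, 0.6], "yaw": 0}, {"hand": 1, "travel": [0, 0, 0], "yaw": 0}, {"hand": 1, "travel": [0, 0, 0], "yaw": 0}])

```text
t: 28.6
tcp_pos: [0.4908, 0.2899, 0.0121]
tool_rot: [0.072, 0.997, 0.0, 0.0]
force: [-0.3, -0.5, -2.6]
finger_gap: 0.739
```

servo_tool(increments=[{"hand": 1, "travel": [0, 0, 0.5], "yaw": 0}, {"hand": 1, "travel": [0, 0, 0.5], "yaw": 0}, {"hand": 1, "travel": [0, 0, 0], "yaw": 0}, {"hand": 1, "travel": [0, 0, 0], "yaw": 0}])

```text
t: 29.0
tcp_pos: [0.4909, 0.2898, 0.012]
tool_rot: [0.071, 0.997, 0.0, 0.0]
force: [-0.4, -1.2, 4.7]
finger_gap: 0.741
```

Contact. Release, rise, then look.

servo_tool(increments=[{"hand": 0.2, "travel": [0, 0, 0], "yaw": 0}, {"hand": 0.1, "travel": [0, 0, 0], "yaw": 0}, {"hand": 0, "travel": [0, 0, 0], "yaw": 0}, {"hand": 0, "travel": [0, 0, 0], "yaw": 0}, {"hand": 0, "travel": [0, 0, 0], "yaw": 0}, {"hand": 0, "travel": [0, 0, -5], "yaw": 0}, {"hand": 0, "travel": [0, 0, -15], "yaw": 0}, {"hand": 0, "travel": [0, 0, -30], "yaw": 0}, {"hand": 0, "travel": [0, 0, -40], "yaw": 0}, {"hand": 0, "travel": [0, 0, -40], "yaw": 0}, {"hand": 0, "travel": [0, 0, -20], "yaw": 0}, {"hand": 0, "travel": [0, 0, 0], "yaw": 0}])

```text
t: 30.2
tcp_pos: [0.4932, 0.2908, 0.1658]
tool_rot: [0.071, 0.997, 0.002, 0.004]
force: [0.8, 0.2, 0.5]
finger_gap: 0.999
```

```bash
python3 -c "
from h import *
p=manip.snapshot('top')
x0,y0=260,130
cv2.imwrite('pics/d1.png',cv2.resize(p['pixels'][y0:y0+80,x0:x0+70],None,fx=7,fy=7,interpolation=cv2.INTER_CUBIC))
for th in (75,90,110): print('matred',rectS(p,'red',(368,130,425,210),.002,th))
go(592.4,125.6,160,174)
"
```

```text
matred [571.3, -178.6, 180.9, 92.6, 10.9]
matred [571.3, -178.6, 179.3, 91.2, 10.8]
matred [571.3, -178.5, 177.3, 89.4, 10.8]
t 30.2 tcp [491.8 290.2 163.7] ang 171.81 yaw -2.19 travel [-117.2 -153.2    3.7] gap 0.997 F [-0.1 -0.7  0.1] q6 -62.5
```

View pics/d1.png

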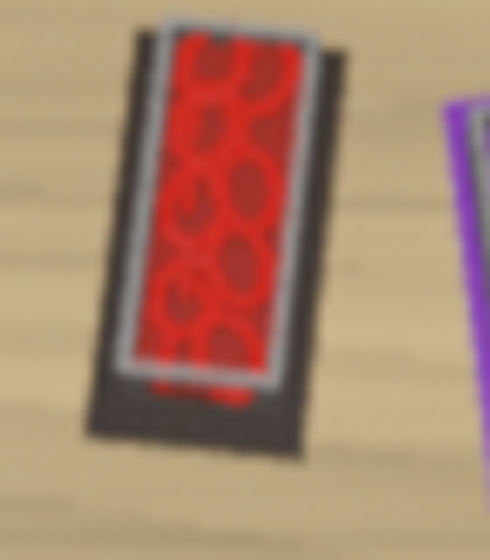

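Red tray on the black mat. Rim corners in d1.png are about (161,17), (319,33), (281,389) and (115,374).

```bash
python3 -c "
from h import *
p=manip.snapshot('top')
c=np.array([[161,17],[319,33],[281,389],[115,374]])
w=plane(p,(c+.5)/7-.5+[260,130],.047)*1000
print(w.mean(0)); print(cv2.minAreaRect(w.astype(np.float32)))
go(592.4,125.6,160,174)
"
```

```text
[593.00503269 123.12374923]
((592.7606201171875, 122.94233703613281), (65.92210388183594, 150.14254760742188), 84.16458892822266)
t 30.3 tcp [490.7 289.8 162. ] ang 171.8 yaw -2.2 travel [-118.3 -152.7    2. ] gap 1.001 F [-0.2  0.1 -0.3] q6 -62.5
```

servo_tool(increments=[{"hand": 0, "travel": [0, 0, 0], "yaw": -2.3}, {"hand": 0, "travel": [-13, -17, 0], "yaw": 0}, {"hand": 0, "travel": [-23, -30, 0], "yaw": 0}, {"hand": 0, "travel": [-26, -34, 0], "yaw": 0}, {"hand": 0, "travel": [-26, -34, 0], "yaw": 0}, {"hand": 0, "travel": [-20, -26, 15], "yaw": 0}, {"hand": 0, "travel": [-10.4, -12.9, 20], "yaw": 0}, {"hand": 0, "travel": [0, 0, 25], "yaw": 0}, {"hand": 0, "travel": [0, 0, 20], "yaw": 0}, {"hand": 0, "travel": [0, 0, 0], "yaw": 0}, {"hand": 0, "travel": [0, 0, 0], "yaw": 0}, {"hand": 0, "travel": [0, 0, 0], "yaw": 0}])

```text
t: 31.5
tcp_pos: [0.5931, 0.1248, 0.0815]
tool_rot: [0.051, 0.999, 0.0, 0.0]
force: [0.4, 1.2, 0.4]
finger_gap: 1.0
```

```bash
python3 -c "
from h import *
go(592.6,124.5,12,174.1)
p=manip.snapshot('top')
s=manip.snapshot('scene')
cv2.imwrite('pics/d2.png',np.hstack([cv2.resize(p['pixels'][155:235,205:265],None,fx=6,fy=7,interpolation=cv2.INTER_CUBIC),cv2.resize(s['pixels'][200:260,360:420],None,fx=7,fy=7,interpolation=cv2.INTER_CUBIC)]))
"
```

```text
t 31.5 tcp [593.1 124.8  81.5] ang 174.12 yaw 0.02 travel [ 0.5 -0.3 69.5] gap 1.0 F [0.4 1.2 0.4] q6 -82.8Traceback (most recent call last):
  File "<string>", line 6, in <module>
    cv2.imwrite('pics/d2.png',np.hstack([cv2.resize(p['pixels'][155:235,205:265],None,fx=6,fy=7,interpolation=cv2.INTER_CUBIC),cv2.resize(s['pixels'][200:260,360:420],None,fx=7,fy=7,interpolation=cv2.INTER_CUBIC)]))
                              ~~~~~~~~~^^^^^^^^^^^^^^^^^^^^^^^^^^^^^^^^^^^^^^^^^^^^^^^^^^^^^^^^^^^^^^^^^^^^^^^^^^^^^^^^^^^^^^^^^^^^^^^^^^^^^^^^^^^^^^^^^^^^^^^^^^^^^^^^^^^^^^^^^^^^^^^^^^^^^^^^^^^^^^^^^^^^^^^^^^^^^^^
    return _nx.concatenate(arrs, 1, dtype=dtype, casting=casting)
           ~~~~~~~~~~~~~~~^^^^^^^^^^^^^^^^^^^^^^^^^^^^^^^^^^^^^^^
ValueError: all the input array dimensions except for the concatenation axis must match exactly, but along dimension 0, the array at index 0 has size 560 and the array at index 1 has size 420
```

```bash
python3 -c "
from h import *
p=manip.snapshot('top')
s=manip.snapshot('scene')
cv2.imwrite('pics/d2.png',np.hstack([cv2.resize(p['pixels'][155:235,205:265],None,fx=7,fy=7,interpolation=cv2.INTER_CUBIC)[:490],cv2.resize(s['pixels'][200:260,360:405],None,fx=7,fy=7,interpolation=cv2.INTER_CUBIC)] if 0 else [cv2.resize(p['pixels'][160:230,205:265],None,fx=7,fy=7,interpolation=cv2.INTER_CUBIC),cv2.resize(s['pixels'][195:265,365:415],None,fx=7,fy=7,interpolation=cv2.INTER_CUBIC)]))
"
```

```text
(no output)
```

View pics/d2.png

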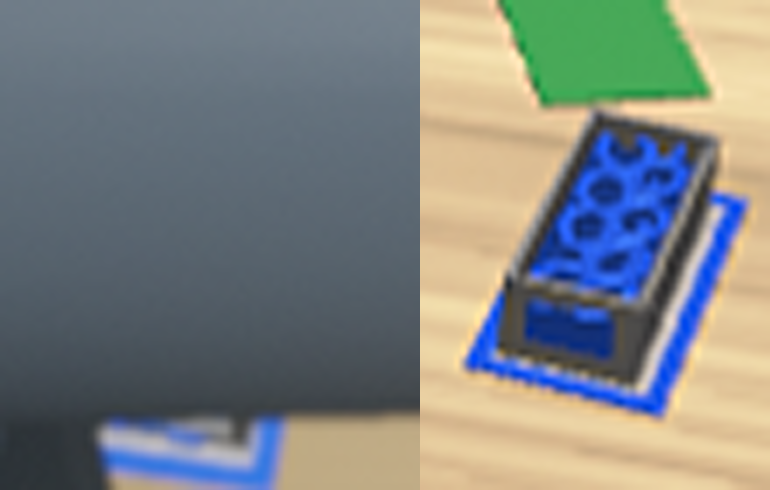

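Blue tray on its mat in the scene view. Its front bottom edge runs (497,350)–(632,386), the mat's front corners are (466,367) and (663,416), and its far right corner is (748,200). Both lie at z ≈ 2 mm, so I can compare them directly.

```bash
python3 -c "
from h import *
s=manip.snapshot('scene')
c=np.array([[497,350],[632,386],[466,367],[663,416],[748,200]])
w=plane(s,(c-[420,0]+.5)/7-.5+[365,195],.002)*1000
a=np.radians(-8.2);ex=np.array([np.cos(a),np.sin(a)]);ey=np.array([-ex[1],ex[0]])
m=[492.2,291.8]
for q in w: print(np.round(q,1),np.round([(q-m)@ex,(q-m)@ey],1))
"
```

```text
[560.2 247.5] [ 73.6 -34.2]
[570.4 309.9] [74.8 29. ]
[576.  235.8] [ 90.9 -43.5]
[587.8 325.4] [89.9 46.9]
[409.6 349.8] [-90.   45.7]
```

In this rough reading the blue tray sits about 3 mm to −y of its mat's centre. I'll check that from the top view once the arm is out of the way. Now gripping the red tray.

servo_tool(increments=[{"hand": 0, "travel": [0.4, -0.3, 10], "yaw": 0}, {"hand": 0, "travel": [0, 0, 18], "yaw": 0}, {"hand": 0, "travel": [0, 0, 18], "yaw": 0}, {"hand": 0, "travel": [0, 0, 12], "yaw": 0}, {"hand": 0, "travel": [0, 0, 7], "yaw": 0}, {"hand": 0, "travel": [0, 0, 3], "yaw": 0}, {"hand": 0, "travel": [0, 0, 1.5], "yaw": 0}, {"hand": 0, "travel": [0, 0, 0], "yaw": 0}, {"hand": 0.1, "travel": [0, 0, 0], "yaw": 0}, {"hand": 0.15, "travel": [0, 0, 0], "yaw": 0}, {"hand": 0.2, "travel": [0, 0, 0], "yaw": 0}, {"hand": 0.25, "travel": [0, 0, 0], "yaw": 0}, {"hand": 0.3, "travel": [0, 0, 0], "yaw": 0}, {"hand": 0.5, "travel": [0, 0, 0], "yaw": 0}, {"hand": 1, "travel": [0, 0, 0], "yaw": 0}, {"hand": 1, "travel": [0, 0, 0], "yaw": 0}, {"hand": 1, "travel": [0, 0, 0], "yaw": 0}, {"hand": 1, "travel": [0, 0, 0], "yaw": 0}])

```text
t: 33.55
tcp_pos: [0.5927, 0.1247, 0.0123]
tool_rot: [0.052, 0.999, 0.0, 0.001]
force: [-1.3, 2.1, 5.4]
finger_gap: 0.738
```

```bash
python3 -c "
from h import *
go(571.5,-178.2,115,190.8)
s=manip.snapshot('scene')
cv2.imwrite('pics/d3.png',cv2.resize(s['pixels'][180:280,290:390],None,fx=6,fy=6,interpolation=cv2.INTER_CUBIC))
"
```

```text
t 33.5 tcp [592.7 124.7  12.3] ang 174.09 yaw -16.71 travel [  77.6 -293.5 -102.7] gap 0.738 F [-1.3  2.1  5.4] q6 -82.8
```

View pics/d3.png

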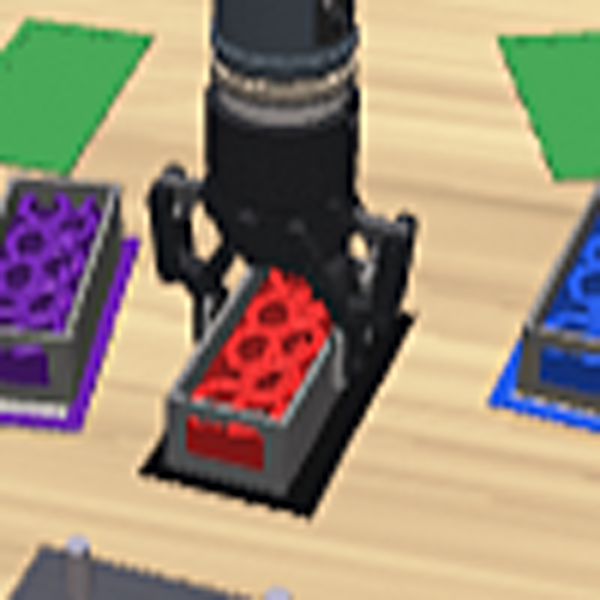

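Gripped. Lifting and carrying above the purple tray to the red mat.

servo_tool(increments=[{"hand": 1, "travel": [0, 0, -2], "yaw": 0}, {"hand": 1, "travel": [0, 0, -4], "yaw": 0}, {"hand": 1, "travel": [0, 0, -8], "yaw": 0}, {"hand": 1, "travel": [0, 0, -15], "yaw": 0}, {"hand": 1, "travel": [0, 0, -20], "yaw": 0}, {"hand": 1, "travel": [0, 0, -25], "yaw": 0}, {"hand": 1, "travel": [0, 0, -20], "yaw": 0}, {"hand": 1, "travel": [0, 0, -10], "yaw": 0}, {"hand": 1, "travel": [0, 0, 0], "yaw": -3.7}, {"hand": 1, "travel": [0, 0, 0], "yaw": -5}, {"hand": 1, "travel": [0, 0, 0], "yaw": -5}, {"hand": 1, "travel": [0, 0, 0], "yaw": -3}, {"hand": 1, "travel": [0, 0, 0], "yaw": 0}])

```text
t: 34.9
tcp_pos: [0.5919, 0.1242, 0.1156]
tool_rot: [-0.094, 0.996, -0.0, -0.0]
force: [0.3, -0.6, -2.6]
finger_gap: 0.739
```

servo_tool(increments=[{"hand": 1, "travel": [2.6, -10, 0], "yaw": 0}, {"hand": 1, "travel": [5.3, -20, 0], "yaw": 0}, {"hand": 1, "travel": [8, -30, 0], "yaw": 0}, {"hand": 1, "travel": [9, -34, 0], "yaw": 0}, {"hand": 1, "travel": [9, -34, 0], "yaw": 0}, {"hand": 1, "travel": [9, -34, 0], "yaw": 0}, {"hand": 1, "travel": [9, -34, 0], "yaw": 0}, {"hand": 1, "travel": [9, -34, 0], "yaw": 0}, {"hand": 1, "travel": [7.4, -28, 0], "yaw": 0}, {"hand": 1, "travel": [5.3, -20, 0], "yaw": 0}, {"hand": 1, "travel": [4, -15.5, 0], "yaw": 0}, {"hand": 1, "travel": [0, 0, 0], "yaw": 0}, {"hand": 1, "travel": [0, 0, 5], "yaw": 0}, {"hand": 1, "travel": [0, 0, 12], "yaw": 0}, {"hand": 1, "travel": [0, 0, 16], "yaw": 0}, {"hand": 1, "travel": [0, 0, 18], "yaw": 0}, {"hand": 1, "travel": [0, 0, 15], "yaw": 0}, {"hand": 1, "travel": [0, 0, 10], "yaw": 0}, {"hand": 1, "travel": [0, 0, 4], "yaw": 0}, {"hand": 1, "travel": [0, 0, 0], "yaw": 0}])

```text
t: 36.9
tcp_pos: [0.5709, -0.1781, 0.0348]
tool_rot: [-0.094, 0.996, 0.0, -0.0]
force: [0.3, 0.5, -3.5]
finger_gap: 0.739
```

```bash
python3 -c "
from h import *
go(571.5,-178.2,12,190.8)
s=manip.snapshot('scene');p=manip.snapshot('top')
cv2.imwrite('pics/d4.png',np.hstack([cv2.resize(p['pixels'][160:230,205:265],None,fx=7,fy=7,interpolation=cv2.INTER_CUBIC),cv2.resize(s['pixels'][185:255,225:275],None,fx=7,fy=7,interpolation=cv2.INTER_CUBIC)]))
for th in (0,20,40):print('matblue',rectS(p,'blue',(205,155,262,240),.002,th))
"
```

```text
t 36.9 tcp [ 570.9 -178.1   34.8] ang 190.82 yaw 0.02 travel [-0.6 -0.2 22.8] gap 0.739 F [ 0.3  0.5 -3.5] q6 -128.8
matblue [490.5, 289.5, 183.5, 95.4, -8.2]
matblue [490.5, 289.6, 181.9, 94.0, -8.1]
matblue [490.5, 289.6, 180.5, 92.8, -8.1]
```

View pics/d4.png

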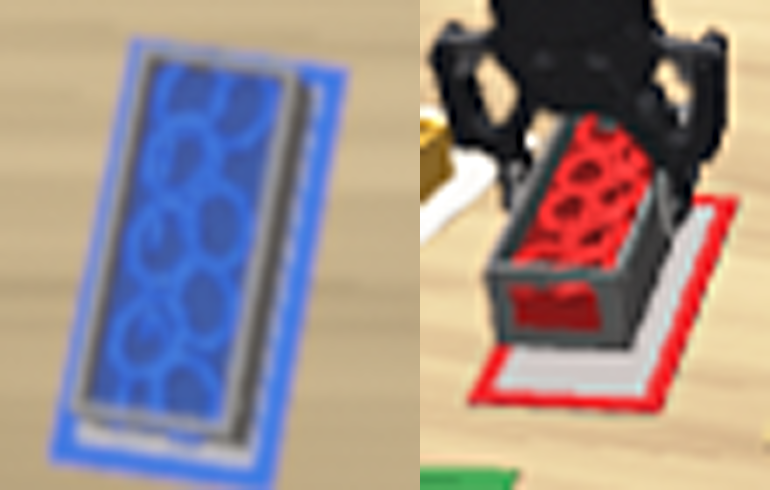

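Blue tray from the top: rim corners about (140,52), (305,73), (240,433) and (74,413). The near right base corner is about (246,446).

```bash
python3 -c "
from h import *
p=manip.snapshot('top')
f=lambda c:(np.array(c)+.5)/7-.5+[205,160]
w=plane(p,f([[140,52],[305,73],[240,433],[74,413]]),.047)*1000
a=np.radians(-8.2);ex=np.array([np.cos(a),np.sin(a)]);ey=np.array([-ex[1],ex[0]])
m=[490.5,289.6]
for q in list(w)+list(plane(p,f([[246,446],[313,87]]),.002)*1000): print(np.round(q,1),np.round([(q-m)@ex,(q-m)@ey],1))
print(w.mean(0),cv2.minAreaRect(w.astype(np.float32)))
# subpixel: rim vs content: blue inner region
go(571.5,-178.2,12,190.8)
"
```

```text
[566.8 308. ] [72.9 29.1]
[558.3 241.8] [ 74.  -37.6]
[414.  261.8] [-71.8 -38.4]
[421.5 326.6] [-73.6  26.8]
[414.7 267.6] [-71.9 -32.6]
[564.8 245.8] [ 79.8 -32.7]
[490.13158871 284.54090128] ((489.9106750488281, 284.19189453125), (66.69837951660156, 146.52743530273438), 82.69969940185547)
t 37.0 tcp [ 571.7 -178.8   36.2] ang 190.8 yaw -0.0 travel [ 0.1  0.6 24.2] gap 0.739 F [-0.2 -0.1 -3.1] q6 -128.8
```

The rim and base readings disagree (−5 mm against −0.6 mm), so I'll average a colour profile across the tray to place the edges better.

```bash
cat >> h.py <<'E'
def profile(p,m,deg,z,axis='y',lo=-60,hi=60,span=(-50,50),step=1):
    a=np.radians(deg);ex=np.array([np.cos(a),np.sin(a)]);ey=np.array([-ex[1],ex[0]])
    if axis=='x': ex,ey=ey,ex
    v=np.arange(lo,hi+.1,step);u=np.arange(span[0],span[1],2.)
    P=np.array(m)+v[:,None,None]*ey+u[None,:,None]*ex
    X=np.concatenate([P/1000,np.full(P.shape[:2]+(1,),z)],2)
    uv=proj(p,X).astype(np.float32).reshape(len(v),len(u),2)
    im=cv2.remap(p['pixels'],uv[...,0].copy(),uv[...,1].copy(),cv2.INTER_CUBIC)
    return v,im.astype(float).mean(1)
E
python3 -c "
from h import *
p=manip.snapshot('top')
for z in (.047,.002):
  v,c=profile(p,[490.5,289.6],-8.2,z)
  print(z)
  print('\n'.join(f'{a:.0f} '+' '.join(f'{x:.0f}' for x in b) for a,b in zip(v,c) if abs(a)>16))
" > o.txt; paste <(sed -n 1,90p o.txt) <(sed -n 91,200p o.txt)
```

```text
0.047	-60 137 175 196
-60 137 177 198	-59 138 175 196
-59 139 176 198	-58 138 175 196
-58 144 174 195	-57 138 175 196
-57 154 170 188	-56 138 175 196
-56 169 162 176	-55 138 176 196
-55 185 153 159	-54 137 176 197
-54 201 144 138	-53 136 176 197
-53 213 135 115	-52 136 176 197
-52 220 128 93	-51 137 176 197
-51 224 124 76	-50 141 174 195
-50 227 124 69	-49 150 171 190
-49 227 126 71	-48 162 165 181
-48 226 130 80	-47 177 157 166
-47 223 136 95	-46 193 148 148
-46 217 142 112	-45 207 139 127
-45 205 144 124	-44 216 132 105
-44 189 141 128	-43 222 126 85
-43 168 132 124	-42 225 124 72
-42 143 119 115	-41 227 124 68
-41 118 104 104	-40 227 127 72
-40 97 92 94	-39 226 131 82
-39 84 84 87	-38 222 137 97
-38 80 83 87	-37 215 142 113
-37 86 90 94	-36 204 144 124
-36 99 102 106	-35 188 141 128
-35 115 118 121	-34 168 132 125
-34 132 133 135	-33 145 120 116
-33 147 143 145	-32 121 106 105
-32 157 146 146	-31 100 94 95
-31 165 142 139	-30 85 85 88
-30 170 133 126	-29 80 82 86
-29 176 123 109	-28 83 87 91
-28 181 113 93	-27 94 98 102
-27 185 106 78	-26 109 112 116
-26 188 102 67	-25 126 128 130
[... 841 characters left out ...]
195	38 133 131 134
38 141 176 197	39 152 142 142
39 138 177 198	40 170 147 143
40 138 177 198	41 186 148 137
41 138 177 198	42 198 145 129
42 138 177 198	43 205 142 124
43 138 176 197	44 207 143 127
44 138 176 197	45 201 148 139
45 138 176 197	46 191 155 155
46 138 176 197	47 177 162 172
47 138 176 197	48 164 169 185
48 138 176 197	49 153 173 192
49 138 176 197	50 144 175 196
50 138 176 197	51 140 176 198
51 138 176 197	52 138 177 198
52 138 176 197	53 137 177 198
53 138 176 197	54 138 177 198
54 138 176 197	55 138 176 197
55 138 176 197	56 138 176 197
56 138 176 197	57 138 176 197
57 138 176 197	58 138 176 197
58 138 176 197	59 138 176 197
59 138 176 197	60 138 176 197
60 138 176 197	
0.002
```

```bash
python3 -c "
from h import *
s=manip.snapshot('scene');p=manip.snapshot('top')
def face(cam,m,deg,x,zs,vs):
  a=np.radians(deg);ex=np.array([np.cos(a),np.sin(a)]);ey=np.array([-ex[1],ex[0]])
  out=[]
  for v in vs:
    q=np.array(m)+x*ex+v*ey
    uv=proj(cam,[[q[0]/1000,q[1]/1000,z] for z in zs]).astype(np.float32)
    out.append(cv2.remap(cam['pixels'],uv[None,:,0].copy(),uv[None,:,1].copy(),cv2.INTER_LINEAR)[0].astype(float).mean(0))
  return np.array(out)
vs=np.arange(-56,57,2)
f=face(s,[492.2,291.8],-8.2,75,np.linspace(.008,.016,5),vs)
g=face(s,[492.2,291.8],-8.2,83.5,[.002],vs)
for v,a,b in zip(vs,f,g):
  if abs(v)>20: print(v,np.round(a),np.round(b))
"
```

```text
-56 [166. 214. 237.] [172. 221. 241.]
-54 [166. 214. 236.] [171. 221. 242.]
-52 [165. 214. 237.] [170. 223. 245.]
-50 [164. 215. 239.] [169. 226. 249.]
-48 [162. 216. 243.] [176. 211. 234.]
-46 [163. 216. 245.] [192. 176. 185.]
-44 [186. 188. 202.] [228. 114.  72.]
-42 [214. 143. 123.] [246.  85.  18.]
-40 [240.  97.  38.] [243.  89.  24.]
-38 [247.  93.  32.] [240.  93.  33.]
-36 [233.  94.  41.] [234.  94.  38.]
-34 [144.  84.  61.] [233. 106.  60.]
-32 [87. 77. 74.] [236. 110.  65.]
-30 [66. 75. 80.] [241. 107.  58.]
-28 [69. 77. 81.] [242. 105.  48.]
-26 [74. 78. 81.] [247. 110.  50.]
-24 [76. 77. 81.] [243. 108.  54.]
-22 [87. 71. 67.] [240. 112.  65.]
22 [74. 77. 79.] [245. 101.  45.]
24 [74. 75. 78.] [245. 107.  54.]
26 [72. 73. 75.] [241. 114.  70.]
28 [69. 70. 72.] [237. 119.  82.]
30 [84. 87. 90.] [238. 111.  68.]
32 [116. 122. 127.] [241. 103.  54.]
34 [167. 174. 182.] [242. 100.  47.]
36 [202. 191. 196.] [243.  92.  31.]
38 [221. 170. 162.] [240.  89.  25.]
40 [232. 117.  75.] [237.  88.  25.]
42 [238.  89.  26.] [238.  90.  30.]
44 [238.  91.  31.] [236.  99.  57.]
46 [229. 114.  81.] [206. 141. 134.]
48 [208. 152. 153.] [172. 187. 209.]
50 [172. 193. 214.] [165. 213. 238.]
52 [160. 211. 238.] [163. 217. 242.]
54 [160. 213. 239.] [163. 212. 237.]
56 [161. 211. 236.] [162. 211. 235.]
```

In the scene view the blue tray's base is within about 1.3 mm of the mat centre and in the top view within about 1 mm. Only the rim reading says 2.8 mm. That counts as centred. I'll bias the red tray's target by about +1 mm in y and lower it.

servo_tool(increments=[{"hand": 1, "travel": [0, 1.5, 3], "yaw": 0}, {"hand": 1, "travel": [0, 0, 7], "yaw": 0}, {"hand": 1, "travel": [0, 0, 6], "yaw": 0}, {"hand": 1, "travel": [0, 0, 3], "yaw": 0}, {"hand": 1, "travel": [0, 0, 1.5], "yaw": 0}, {"hand": 1, "travel": [0, 0, 0.7], "yaw": 0}, {"hand": 1, "travel": [0, 0, 0.7], "yaw": 0}, {"hand": 1, "travel": [0, 0, 0.6], "yaw": 0}, {"hand": 1, "travel": [0, 0, 0.6], "yaw": 0}, {"hand": 1, "travel": [0, 0, 0.6], "yaw": 0}, {"hand": 1, "travel": [0, 0, 0], "yaw": 0}, {"hand": 1, "travel": [0, 0, 0], "yaw": 0}])

```text
t: 38.4
tcp_pos: [0.5709, -0.1772, 0.0123]
tool_rot: [-0.094, 0.996, -0.0, 0.0]
force: [-0.9, -0.4, 2.7]
finger_gap: 0.74
```

servo_tool(increments=[{"hand": 0.22, "travel": [0, 0, 0], "yaw": 0}, {"hand": 0.15, "travel": [0, 0, 0], "yaw": 0}, {"hand": 0.1, "travel": [0, 0, 0], "yaw": 0}, {"hand": 0, "travel": [0, 0, 0], "yaw": 0}, {"hand": 0, "travel": [0, 0, 0], "yaw": 0}, {"hand": 0, "travel": [0, 0, 0], "yaw": 0}, {"hand": 0, "travel": [0, 0, -5], "yaw": 0}, {"hand": 0, "travel": [0, 0, -15], "yaw": 0}, {"hand": 0, "travel": [0, 0, -30], "yaw": 0}, {"hand": 0, "travel": [0, 0, -40], "yaw": 0}, {"hand": 0, "travel": [0, 0, -25], "yaw": 0}, {"hand": 0, "travel": [0, 0, 0], "yaw": 0}, {"hand": 0, "travel": [0, 0, 0], "yaw": 0}])

```text
t: 39.7
tcp_pos: [0.5711, -0.1772, 0.1283]
tool_rot: [-0.094, 0.996, -0.001, 0.001]
force: [0.3, -0.7, 0.2]
finger_gap: 1.001
```

```bash
python3 -c "
from h import *
go(528.8,-333.2,100,171.9)
"
```

```text
t 39.7 tcp [ 571.1 -177.2  128.3] ang 190.8 yaw 18.9 travel [  19.9 -160.4   28.3] gap 1.001 F [ 0.3 -0.7  0.2] q6 -128.7
```

servo_tool(increments=[{"hand": 0, "travel": [0, 0, 0], "yaw": 6.3}, {"hand": 0, "travel": [0, 0, 0], "yaw": 6.3}, {"hand": 0, "travel": [0, 0, 0], "yaw": 6.3}, {"hand": 0, "travel": [2, -15, 0], "yaw": 0}, {"hand": 0, "travel": [4, -30, 0], "yaw": 0}, {"hand": 0, "travel": [4, -35, 0], "yaw": 0}, {"hand": 0, "travel": [4, -35, 0], "yaw": 0}, {"hand": 0, "travel": [3.9, -28, 10], "yaw": 0}, {"hand": 0, "travel": [2, -17.4, 15], "yaw": 0}, {"hand": 0, "travel": [0, 0, 13.3], "yaw": 0}, {"hand": 0, "travel": [0, 0, 0], "yaw": 0}, {"hand": 0, "travel": [0, 0, 0], "yaw": 0}])

```text
t: 40.9
tcp_pos: [0.5281, -0.3311, 0.0873]
tool_rot: [0.07, 0.998, 0.001, -0.001]
force: [0.1, -0.5, -0.1]
finger_gap: 1.003
```

```bash
python3 -c "
from h import *
go(528.8,-333.2,8.5,171.9)
s=manip.snapshot('scene');p=manip.snapshot('top')
cv2.imwrite('pics/e1.png',np.hstack([cv2.resize(p['pixels'][130:205,360:420],None,fx=6,fy=6,interpolation=cv2.INTER_CUBIC),cv2.resize(s['pixels'][180:255,205:275],None,fx=6,fy=6,interpolation=cv2.INTER_CUBIC)]))
"
```

```text
t 40.9 tcp [ 528.1 -331.1   87.3] ang 171.99 yaw 0.09 travel [-1.  -2.  78.8] gap 1.003 F [ 0.1 -0.5 -0.1] q6 -124.4
```

View pics/e1.png

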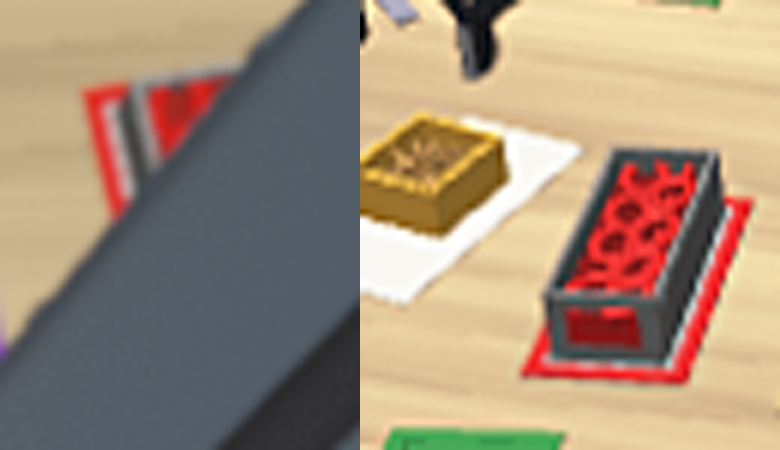

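Red tray sits square on the red mat, with a similar margin all round. Descending on the yellow tray.

servo_tool(increments=[{"hand": 0, "travel": [-0.6, -1.6, 10], "yaw": 0}, {"hand": 0, "travel": [0, 0, 18], "yaw": 0}, {"hand": 0, "travel": [0, 0, 18], "yaw": 0}, {"hand": 0, "travel": [0, 0, 15], "yaw": 0}, {"hand": 0, "travel": [0, 0, 10], "yaw": 0}, {"hand": 0, "travel": [0, 0, 5], "yaw": 0}, {"hand": 0, "travel": [0, 0, 2], "yaw": 0}, {"hand": 0, "travel": [0, 0, 0], "yaw": 0}, {"hand": 0, "travel": [0, 0, 0], "yaw": 0}], newtons=40)

```text
t: 41.9
tcp_pos: [0.5293, -0.3351, 0.0112]
tool_rot: [0.071, 0.998, -0.0, 0.001]
force: [0.1, -0.8, -0.4]
finger_gap: 0.999
```

```bash
python3 -c "
from h import *
go(528.5,-333.2,8.5,171.9)
s=manip.snapshot('scene')
cv2.imwrite('pics/e2.png',cv2.resize(s['pixels'][160:245,175:275],None,fx=6,fy=6,interpolation=cv2.INTER_CUBIC))
"
```

```text
t 41.9 tcp [ 529.3 -335.1   11.2] ang 171.9 yaw 0.0 travel [1.1 1.8 2.7] gap 0.999 F [ 0.1 -0.8 -0.4] q6 -124.4
```

View pics/e2.png

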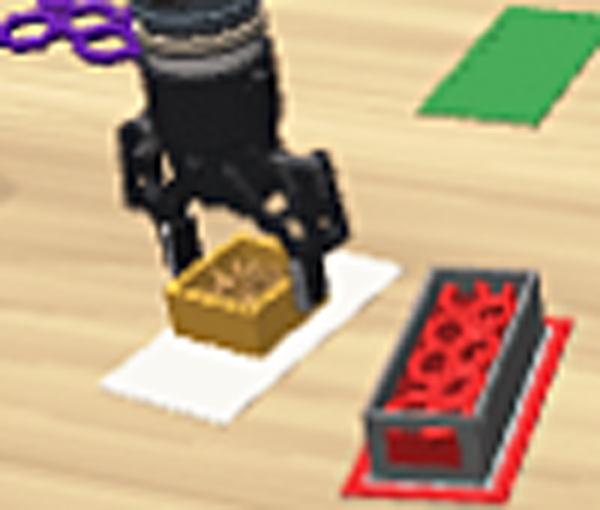

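servo_tool(increments=[{"hand": 0, "travel": [1, 1.7, 2], "yaw": 0}, {"hand": 0, "travel": [0, 0, 0], "yaw": 0}, {"hand": 0.1, "travel": [0, 0, 0], "yaw": 0}, {"hand": 0.15, "travel": [0, 0, 0], "yaw": 0}, {"hand": 0.2, "travel": [0, 0, 0], "yaw": 0}, {"hand": 0.25, "travel": [0, 0, 0], "yaw": 0}, {"hand": 0.3, "travel": [0, 0, 0], "yaw": 0}, {"hand": 0.5, "travel": [0, 0, 0], "yaw": 0}, {"hand": 1, "travel": [0, 0, 0], "yaw": 0}, {"hand": 1, "travel": [0, 0, 0], "yaw": 0}, {"hand": 1, "travel": [0, 0, 0], "yaw": 0}, {"hand": 1, "travel": [0, 0, 0], "yaw": 0}])

```text
t: 43.15
tcp_pos: [0.5283, -0.333, 0.0088]
tool_rot: [0.071, 0.998, -0.0, 0.0]
force: [-0.5, 0.6, 5.4]
finger_gap: 0.741
```

servo_tool(increments=[{"hand": 1, "travel": [0, 0, -2], "yaw": 0}, {"hand": 1, "travel": [0, 0, -4], "yaw": 0}, {"hand": 1, "travel": [0, 0, -8], "yaw": 0}, {"hand": 1, "travel": [0, 0, -15], "yaw": 0}, {"hand": 1, "travel": [0, 0, -22], "yaw": 0}, {"hand": 1, "travel": [0, 0, -28], "yaw": 0}, {"hand": 1, "travel": [0, 0, -25], "yaw": 0}, {"hand": 1, "travel": [0, 0, -12], "yaw": 0}, {"hand": 1, "travel": [0, 0, 0], "yaw": 0}, {"hand": 1, "travel": [0, 0, 0], "yaw": 0}])

```text
t: 44.15
tcp_pos: [0.5277, -0.3325, 0.1243]
tool_rot: [0.071, 0.997, 0.0, -0.0]
force: [-0.2, 0.4, -2.5]
finger_gap: 0.742
```

```bash
python3 -c "
from h import *
go(571.1,-177.5,60,190.8)
s=manip.snapshot('scene');p=manip.snapshot('top')
cv2.imwrite('pics/e3.png',np.hstack([cv2.resize(p['pixels'][130:205,360:420],None,fx=6,fy=6,interpolation=cv2.INTER_CUBIC),cv2.resize(s['pixels'][180:255,205:275],None,fx=6,fy=6,interpolation=cv2.INTER_CUBIC)]))
v,c=profile(s,[572,-176.8],10.7,.002,'x',40,110,(-15,15),3)
for a,b in zip(v,c): print(a,np.round(b))
"
```

```text
t 44.1 tcp [ 527.7 -332.5  124.3] ang 171.89 yaw -18.91 travel [-71.7 144.1  64.3] gap 0.742 F [-0.2  0.4 -2.5] q6 -124.4
40.0 [ 31.  31. 109.]
43.0 [ 31.  31. 117.]
46.0 [ 30.  30. 121.]
49.0 [ 28.  27. 126.]
52.0 [ 23.  22. 131.]
55.0 [ 22.  22. 131.]
58.0 [ 32.  32. 124.]
61.0 [ 52.  52. 108.]
64.0 [68. 68. 89.]
67.0 [73. 74. 69.]
70.0 [70. 71. 58.]
73.0 [98. 99. 84.]
76.0 [130. 131. 144.]
79.0 [132. 133. 207.]
82.0 [ 99.  98. 244.]
85.0 [ 45.  39. 245.]
88.0 [ 37.  36. 222.]
91.0 [ 91. 107. 194.]
94.0 [134. 167. 191.]
97.0 [150. 192. 209.]
100.0 [155. 199. 221.]
103.0 [150. 194. 224.]
106.0 [146. 189. 220.]
109.0 [145. 188. 219.]
```

View pics/e3.png

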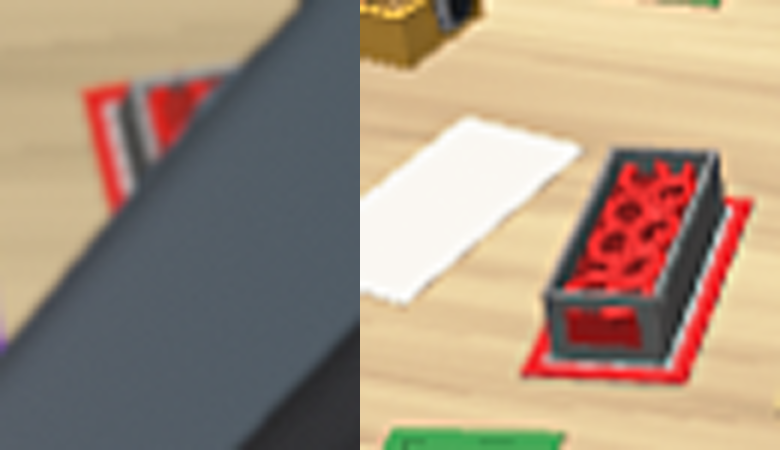

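Red tray looks centred: its front base edge is about 17 mm from the mat edge against a nominal 15 mm. The yellow tray is held at z = 124 mm. Moving it over the red tray.

servo_tool(increments=[{"hand": 1, "travel": [0, 0, 0], "yaw": -3.9}, {"hand": 1, "travel": [0, 0, 0], "yaw": -6}, {"hand": 1, "travel": [0, 0, 0], "yaw": -6}, {"hand": 1, "travel": [0, 0, 0], "yaw": -3}, {"hand": 1, "travel": [-5, 10, 0], "yaw": 0}, {"hand": 1, "travel": [-10, 20, 0], "yaw": 0}, {"hand": 1, "travel": [-14, 28, 0], "yaw": 0}, {"hand": 1, "travel": [-14, 28, 0], "yaw": 0}, {"hand": 1, "travel": [-13, 27, 0], "yaw": 0}, {"hand": 1, "travel": [-10, 20, 0], "yaw": 0}, {"hand": 1, "travel": [-5.5, 11, 0], "yaw": 0}, {"hand": 1, "travel": [0, 0, 5], "yaw": 0}, {"hand": 1, "travel": [0, 0, 12], "yaw": 0}, {"hand": 1, "travel": [0, 0, 15], "yaw": 0}, {"hand": 1, "travel": [0, 0, 14], "yaw": 0}, {"hand": 1, "travel": [0, 0, 6], "yaw": 0}, {"hand": 1, "travel": [0, 0, 0], "yaw": 0}, {"hand": 1, "travel": [0, 0, 0], "yaw": 0}])

```text
t: 46.05
tcp_pos: [0.5714, -0.1786, 0.0723]
tool_rot: [-0.094, 0.996, -0.0, 0.0]
force: [0.7, -0.4, -1.9]
finger_gap: 0.74
```

```bash
python3 -c "
from h import *
go(570.9,-177.3,50,190.8)
s=manip.snapshot('scene')
cv2.imwrite('pics/e4.png',cv2.resize(s['pixels'][165:255,205:285],None,fx=6,fy=6,interpolation=cv2.INTER_CUBIC))
"
```

```text
t 46.0 tcp [ 571.4 -178.6   72.3] ang 190.76 yaw -0.04 travel [ 0.3  1.4 22.3] gap 0.74 F [ 0.7 -0.4 -1.9] q6 -128.8
```

View pics/e4.png

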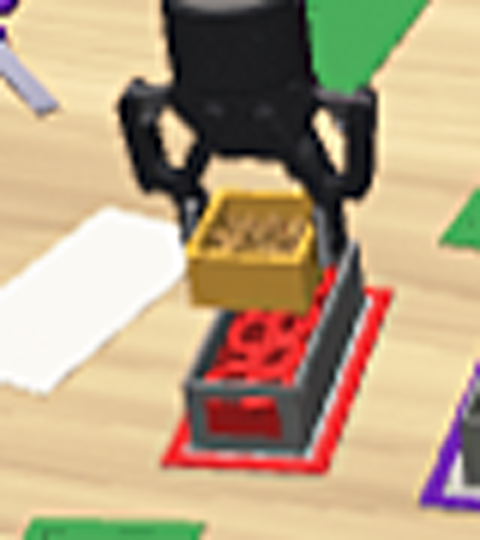

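servo_tool(increments=[{"hand": 1, "travel": [0.3, 1.2, 3], "yaw": 0}, {"hand": 1, "travel": [0, 0, 5], "yaw": 0}, {"hand": 1, "travel": [0, 0, 5], "yaw": 0}, {"hand": 1, "travel": [0, 0, 3], "yaw": 0}, {"hand": 1, "travel": [0, 0, 2], "yaw": 0}, {"hand": 1, "travel": [0, 0, 1], "yaw": 0}, {"hand": 1, "travel": [0, 0, 0.7], "yaw": 0}, {"hand": 1, "travel": [0, 0, 0.7], "yaw": 0}, {"hand": 1, "travel": [0, 0, 0.7], "yaw": 0}, {"hand": 1, "travel": [0, 0, 0.7], "yaw": 0}, {"hand": 1, "travel": [0, 0, 0], "yaw": 0}, {"hand": 1, "travel": [0, 0, 0], "yaw": 0}])

```text
t: 47.3
tcp_pos: [0.5709, -0.1769, 0.0507]
tool_rot: [-0.094, 0.996, -0.0, 0.0]
force: [0.6, 0.7, -2.9]
finger_gap: 0.745
```

servo_tool(increments=[{"hand": 1, "travel": [0, 0, 0.5], "yaw": 0}, {"hand": 1, "travel": [0, 0, 0.5], "yaw": 0}, {"hand": 1, "travel": [0, 0, 0.5], "yaw": 0}, {"hand": 1, "travel": [0, 0, 0], "yaw": 0}, {"hand": 1, "travel": [0, 0, 0], "yaw": 0}])

```text
t: 47.8
tcp_pos: [0.5709, -0.177, 0.0498]
tool_rot: [-0.094, 0.996, -0.0, 0.0]
force: [-1.8, 0.0, 4.8]
finger_gap: 0.742
```

Contact at 49.8 mm, as predicted for a seated step. I'll release, rise and pull the arm back so both cameras can see.

servo_tool(increments=[{"hand": 0.22, "travel": [0, 0, 0], "yaw": 0}, {"hand": 0.15, "travel": [0, 0, 0], "yaw": 0}, {"hand": 0.1, "travel": [0, 0, 0], "yaw": 0}, {"hand": 0, "travel": [0, 0, 0], "yaw": 0}, {"hand": 0, "travel": [0, 0, 0], "yaw": 0}, {"hand": 0, "travel": [0, 0, 0], "yaw": 0}, {"hand": 0, "travel": [0, 0, -5], "yaw": 0}, {"hand": 0, "travel": [0, 0, -15], "yaw": 0}, {"hand": 0, "travel": [0, 0, -30], "yaw": 0}, {"hand": 0, "travel": [0, 0, -40], "yaw": 0}, {"hand": 0, "travel": [0, 0, -35], "yaw": 0}, {"hand": 0, "travel": [5, 20, 0], "yaw": 0}, {"hand": 0, "travel": [20, 35, 0], "yaw": 0}, {"hand": 0, "travel": [20, 35, 0], "yaw": 0}, {"hand": 0, "travel": [20, 35, 0], "yaw": 0}, {"hand": 0, "travel": [20, 35, 0], "yaw": 0}, {"hand": 0, "travel": [15, 25, 0], "yaw": 0}, {"hand": 0, "travel": [0, 0, 0], "yaw": 0}])

```text
t: 49.6
tcp_pos: [0.4338, -0.011, 0.175]
tool_rot: [-0.096, 0.995, 0.001, -0.002]
force: [0.0, 0.6, -0.3]
finger_gap: 1.001
```

```bash
python3 -c "
from h import *
go(570.9,-177.3,50,190.8)
s=manip.snapshot('scene');p=manip.snapshot('top')
cv2.imwrite('pics/f0.png',p['pixels'])
cv2.imwrite('pics/f1.png',np.hstack([cv2.resize(p['pixels'][130:205,360:420],None,fx=6,fy=6,interpolation=cv2.INTER_CUBIC),cv2.resize(s['pixels'][180:255,205:275],None,fx=6,fy=6,interpolation=cv2.INTER_CUBIC)]))
print('yellow',rectS(p,'yellow',(375,135,425,200),.081,100))
"
```

```text
t 49.6 tcp [433.8 -11.  175. ] ang 190.96 yaw 0.16 travel [-103.5 -189.   125. ] gap 1.001 F [ 0.   0.6 -0.3] q6 -117.3
yellow [572.6, -176.7, 75.0, 65.8, 10.6]
```

View pics/f0.png

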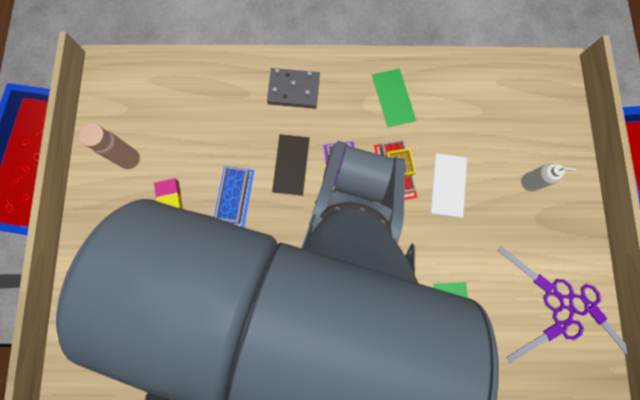

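View pics/f1.png

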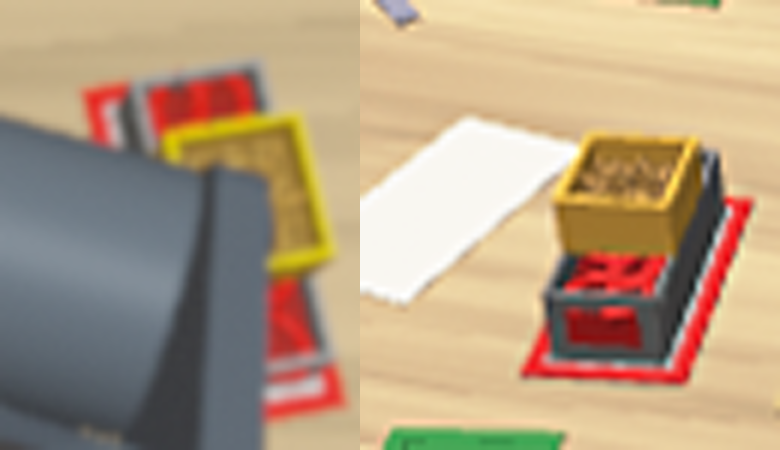

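Yellow is seated and flush in the scene view. Swinging the arm to the left for a clear top view.

servo_tool(increments=[{"hand": 0, "travel": [1.5, 20, -5], "yaw": 0}, {"hand": 0, "travel": [3, 34, -5], "yaw": 0}, {"hand": 0, "travel": [3.5, 38, 0], "yaw": 0}, {"hand": 0, "travel": [3.5, 38, 0], "yaw": 0}, {"hand": 0, "travel": [3.5, 38, 0], "yaw": 0}, {"hand": 0, "travel": [3.5, 38, 0], "yaw": 0}, {"hand": 0, "travel": [3.5, 38, 0], "yaw": 0}, {"hand": 0, "travel": [3.5, 38, 0], "yaw": 0}, {"hand": 0, "travel": [3.5, 38, 0], "yaw": 0}, {"hand": 0, "travel": [3.5, 38, 0], "yaw": 0}, {"hand": 0, "travel": [3.5, 38, 0], "yaw": 0}, {"hand": 0, "travel": [3, 34, 0], "yaw": 0}, {"hand": 0, "travel": [3, 34, 0], "yaw": 0}, {"hand": 0, "travel": [1.5, 20, 0], "yaw": 0}, {"hand": 0, "travel": [0, 0, 0], "yaw": 0}])

```text
t: 51.2
tcp_pos: [0.3061, 0.4566, 0.1849]
tool_rot: [-0.095, 0.995, 0.002, 0.002]
force: [0.5, -0.7, -0.5]
finger_gap: 1.0
```

```bash
python3 -c "
from h import *
s=manip.snapshot('scene');p=manip.snapshot('top')
cv2.imwrite('pics/g0.png',p['pixels']);cv2.imwrite('pics/g1.png',s['pixels'])
print('yellow',rectS(p,'yellow',(375,135,425,200),.081,100))
for th in (80,100): print('matred',rectS(p,'red',(368,130,425,210),.002,th))
print('blue mat',rectS(p,'blue',(205,155,262,240),.002,20))
v,c=profile(p,[571.4,-178],10.8,.047,'y',-50,50,(45,68),2)
w,d=profile(p,[571.4,-178],10.8,.047,'x',-100,100,(-15,15),2)
for a,b in zip(v,c):
  if 20<abs(a): print('y',a,np.round(b))
for a,b in zip(w,d):
  if 60<abs(a): print('x',a,np.round(b))
"
```

```text
yellow [572.7, -176.5, 73.4, 65.0, 10.6]
matred [571.3, -178.6, 179.9, 91.7, 10.9]
matred [571.2, -178.5, 177.7, 89.6, 10.9]
blue mat [490.5, 289.6, 181.7, 94.0, -8.1]
y -50.0 [118. 154. 174.]
y -48.0 [117. 154. 175.]
y -46.0 [116. 155. 175.]
y -44.0 [113. 155. 175.]
y -42.0 [112. 156. 176.]
y -40.0 [111. 156. 176.]
y -38.0 [110. 156. 176.]
y -36.0 [111. 156. 175.]
y -34.0 [115. 153. 170.]
y -32.0 [118. 148. 160.]
y -30.0 [112. 135. 142.]
y -28.0 [ 94. 115. 118.]
y -26.0 [ 71.  93. 103.]
y -24.0 [ 50.  76. 116.]
y -22.0 [ 35.  65. 148.]
y 22.0 [ 26.  50. 182.]
y 24.0 [ 43.  56. 175.]
y 26.0 [ 74.  77. 159.]
y 28.0 [103. 105. 143.]
y 30.0 [112. 113. 125.]
y 32.0 [ 99. 101. 104.]
y 34.0 [77. 80. 82.]
y 36.0 [59. 62. 69.]
y 38.0 [56. 60. 72.]
y 40.0 [75. 78. 93.]
y 42.0 [104. 106. 125.]
y 44.0 [124. 127. 156.]
y 46.0 [120. 122. 179.]
y 48.0 [ 92.  95. 192.]
y 50.0 [ 57.  60. 198.]
x -100.0 [111. 145. 170.]
x -98.0 [ 97. 128. 175.]
x -96.0 [ 74.  99. 185.]
x -94.0 [ 49.  64. 194.]
x -92.0 [ 41.  48. 198.]
x -90.0 [ 65.  68. 197.]
x -88.0 [108. 110. 192.]
x -86.0 [143. 145. 183.]
x -84.0 [153. 156. 171.]
x -82.0 [138. 140. 156.]
x -80.0 [102. 104. 146.]
x -78.0 [ 69.  72. 142.]
x -76.0 [ 73.  76. 139.]
x -74.0 [101. 104. 137.]
x -72.0 [115. 116. 141.]
x -70.0 [103. 105. 150.]
x -68.0 [ 74.  77. 156.]
x -66.0 [ 46.  50. 158.]
x -64.0 [ 31.  38. 157.]
x -62.0 [ 30.  37. 157.]
x 62.0 [ 24.  32. 153.]
x 64.0 [ 25.  33. 152.]
x 66.0 [ 32.  39. 149.]
x 68.0 [ 51.  55. 137.]
x 70.0 [ 78.  81. 123.]
x 72.0 [105. 109. 122.]
x 74.0 [120. 129. 137.]
x 76.0 [121. 141. 154.]
x 78.0 [117. 146. 165.]
x 80.0 [113. 147. 168.]
x 82.0 [111. 147. 167.]
x 84.0 [111. 146. 166.]
x 86.0 [110. 146. 166.]
x 88.0 [111. 146. 166.]
x 90.0 [111. 147. 167.]
x 92.0 [112. 147. 167.]
x 94.0 [112. 148. 168.]
x 96.0 [113. 149. 169.]
x 98.0 [115. 152. 172.]
x 100.0 [117. 153. 174.]
```

View pics/g0.png

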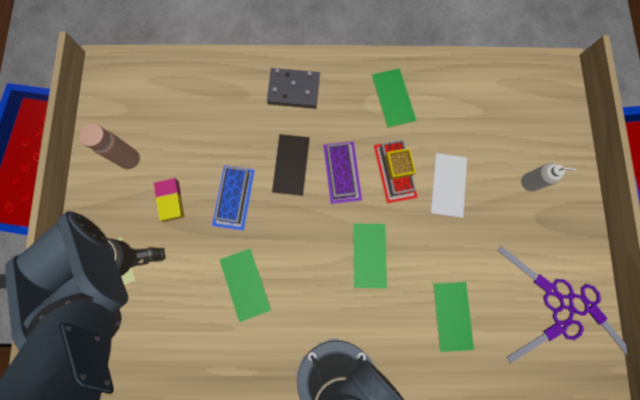

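View pics/g1.png

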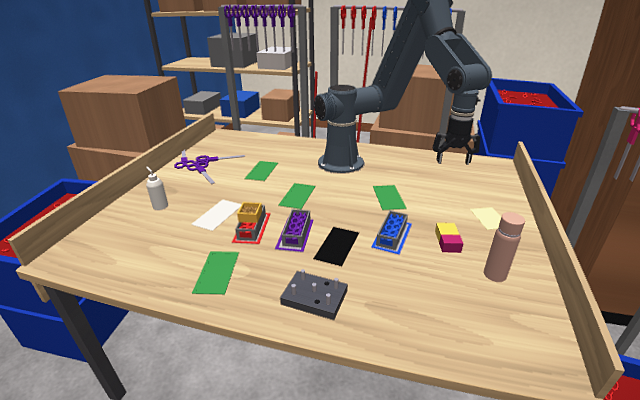

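Both trays are on their own mats. One more check: blue tray's squareness and x-centring.

```bash
python3 -c "
from h import *
p=manip.snapshot('top')
def edge(span):
  v,c=profile(p,[490.5,289.6],-8.2,.047,'y',-44,-30,span,.25)
  g=c[:,2]; i=g[:40].argmin(); 
  j=i+np.argmax(g[i:]>115); return v[j]
for sp in ((-68,-40),(-40,-10),(10,40),(40,68)): print(sp,edge(sp))
w,d=profile(p,[490.5,289.6],-8.2,.047,'x',-90,90,(-15,10),2)
for a,b in zip(w,d):
  if 62<abs(a)<84: print('x',a,np.round(b))
"
```

```text
(-68, -40) -34.0
(-40, -10) -33.75
(10, 40) -33.75
(40, 68) -33.75
x -82.0 [173. 156. 154.]
x -80.0 [161. 151. 152.]
x -78.0 [154. 130. 126.]
x -76.0 [147. 110. 101.]
x -74.0 [142. 111. 103.]
x -72.0 [141. 121. 116.]
x -70.0 [148. 119. 112.]
x -68.0 [155. 104.  88.]
x -66.0 [159.  88.  63.]
x -64.0 [159.  81.  51.]
x 64.0 [150.  75.  50.]
x 66.0 [148.  74.  50.]
x 68.0 [140.  76.  59.]
x 70.0 [127.  87.  79.]
x 72.0 [125. 106. 103.]
x 74.0 [138. 120. 117.]
x 76.0 [151. 125. 120.]
x 78.0 [149. 131. 133.]
x 80.0 [135. 138. 151.]
x 82.0 [120. 145. 163.]
```

```bash
python3 -c "
from station import manip
print(manip.sign_off(), manip.sense()['t'])"
```

```text
the job is handed in; nothing more can be done
the job is handed in; nothing more can be done
```

The swap is done and handed in, after about 51 s of the 141 s allowed. I set the yellow tray aside on the white mat and the red tray on the black mat. The blue tray then went to the blue mat, the red tray to the red mat, and the yellow tray back across the middle of the red one. Every tray was carried singly and lowered slowly until the force reading showed contact.

**Last checks:**
- **Red tray:** within about 1–2 mm of its mat's centre and square.
- **Yellow tray:** about 2–2.5 mm from the red mat's centre in the top view. It touched down at the height expected for a seated step, and its sides look flush.
- **Blue tray:** square to within about 0.3°, with x about 1 mm off centre.
- **Purple tray, carton and gripper:** the purple tray and carton are where they were, and the gripper is clear of everything.

**Where the checks disagreed:**
- **Blue tray, sideways:** the base edges put it 1–1.3 mm off centre, the rim profiles 2–3 mm, and two rough corner readings 4–5 mm. The corners were picked by hand from blurred pixels, so I gave them less weight and left the tray as placed.
- **The two cameras:** their mat positions differ by 1–2.5 mm (up to 3.5 mm for the black mat), roughly the stated calibration error. I relied mainly on the top view.

One move call was refused for a missing key; nothing moved.

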